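# Charge a glaze-mill jar with grinding balls and lock its bayonet lid

## Robot

A 6-joint arm with a two-finger parallel gripper is mounted at the origin on the work surface. World frame = base frame: x ahead of the robot, y to its left, z up, the work surface at z = 0. Lengths are in m, angles in rad, forces in N, time in s.
With the tool pointing down it reaches from about 0.3 to 0.875 m from the base axis. Payload 4.2 kg.
Tool frame: the origin (TCP) lies between the finger pads; the fingertips stand 17 mm ahead of it and the grasp point (between the pads) lies 2 mm behind it; z points along the fingers, y is the line along which they close (so a half turn about z gives the same grasp; the last joint's range is limited). The gripper opens to 85 mm and grips with 20 to 120 N. Pads are 22 mm wide; open, the fingers measure 114 mm over their backs; the gripper's body (76 mm by 85 mm) begins 54 mm behind the grasp point. The pads swing forward as they close: fully open they stand 13 mm farther back than shut.
Start: joints at [-1.153, 0.32, 1.565, -0, 1.257, -0.02], TCP at [0.244, -0.521, 0.248] pointing down, gripper open.
Joint ranges: [-3.11, 3.11], [-0.84, 2.01], [0.21, 2.61], [-1.34, 4.49], [0.05, 2.63], [-2.56, 2.56]. Speed limits (rad/s): [2.57, 2.57, 3.14, 3.14, 3.14, 3.14].

## Interface

Orientations are given as [roll, pitch, yaw] about the fixed x, y, z axes, in that order (R = Rz(yaw) Ry(pitch) Rx(roll)).
In Python, from cell import r, imaging, close_job gives the robot as it stands.
- The arm moves only by the shell command python3 -m handwheel 'ROWS' [FORCE]. ROWS is a JSON object of lists of equal length, an entry for each row: "grip": the opening, from 0 (shut) to 1 (fully open); "xyz": the shift along the tool's x, y, z scaled (see below), a list of three; "yaw": the turn about the tool's z scaled (see below). A call has 1 to 10 rows; each row shifts and turns the commanded pose from where the row before left it, along the tool's axes as they then stand; what a row does not reach is not made up. The controller multiplies each number of a shift by 200 mm and each number of a turn by 90 degrees. A row lasts 1/8 s, in which the tool goes at most 62.5 mm and 10.7 degrees, less where a joint would pass 70% of its speed; a pose out of reach is approached as far as the arm can. A call with a number of a shift or a turn outside -1 to 1 is refused whole. A call with a gripper value outside its range is refused whole. The fingers move at their own pace and stop on an object; FORCE is the grip in N (left out, the last holds). Time passes only in rows, so rows that do not move let the fingers close. It gives the time, the measured TCP pose, the force, the opening and the grip force at its end, in the units of the state.
- r.observe(): the state, without advancing time (a new reading comes with each control period).
- imaging.read_camera(name): name is "scene" or "top"; returns a dict with "image" (420x560x3 uint8, blue, green, red), "camera_matrix" (3x3 intrinsics, pixels), "k1" (the pictures are not rectified: a ray, as slopes to the right and down, at radius r is drawn at 1 + k1 r^2 times it, then the intrinsics apply), "origin" and "attitude" of the camera in the world. Camera axes: x right, y down, z forward; pixel columns grow to the right and rows downward; lengths in m; the calibration is good to about 2 mm. A picture is of the moment at which its call begins. There is no depth.
- close_job(): hands the job in; it is judged then, once.
The state is a dict: "t": time; "joints": joint angles; "qd": joint speeds; "joint_efforts": joint torques, N m; "ee_pos": TCP position; "eef_rot": TCP orientation; "force": force on the tool from outside, world axes, zero at the start; "moment": the same for the moment, N m; "finger_gap": finger opening in m; "finger_force": force on a finger pad.
Only numpy, scipy, OpenCV 4.12 (cv2) and the standard library are available. Lean on these libraries where they do the work, as an engineer would, in place of code of your own. Each camera call takes 0.05 s, during which the arm holds its last target. There are 200 camera calls.

## Task

Get the small glaze-mill jar ready for the rollers: tip all eight white grinding balls out of the blue beaker into the jar and stand the empty beaker upright on the bench again. Then pick up the lid by its black wing grip, let its two brass lugs down into the red-dotted slots of the collar, push it in against the sprung seal and turn it about a quarter turn clockwise, all the way to its stop, so that the lugs line up with the black marks. Finish still gripping the lid and holding it home like that, without letting go, so that the seal can bed in, and do not disturb the paint tub, paint bottle, tumbler and brush pot standing around.

Things in the scene. Friction and masses are not known exactly. Their poses are not given: they have to be found in the camera images.
- jar: Mill jar, clamped upright in a round green stand (156 mm); it cannot move. Porcelain, 88 mm inside, inner floor 24 mm above the bench; aluminium bayonet collar on top, 136 mm outside, top face 120 mm above the bench; mouth 88 mm across. Origin: jar axis at bench level, z up. Its x axis points along the two black marks (at +x and -x), where the lid's lugs lie when locked.
- jar_mouth (a point): Centre of the orange seal ring's upper face at rest, on the jar's axis, 111 mm above the bench (9 mm below the collar's top). Axes as the jar's.
- jar_slot (a point): One of the two 18 mm wide entry slots (red dots), at the collar's top, 53 mm from the jar's axis and 80 degrees counterclockwise (seen from above) from the jar's x; the second lies half a turn on. The lid goes in with its lug line here, with 3 mm play sideways and 6 degrees in yaw, and is turned 80 degrees clockwise to the marks (the stop is 4 degrees further).
- seal (a joint): How far the sprung seal ring is pushed down, in m: 0 at rest, 0.009 fully down. It pushes up with 7 N at rest and 1 N more per mm. The lugs pass under the collar's ledges only when it is down by 5 mm or more; at the end of the turn they can rise 2.5 mm into notches, so a locked lid left unpushed keeps it down by about 2.5 mm.
- lid: Jar lid, 0.35 kg, lies grip up: steel disc 93 mm across, 8 mm thick; below it a spigot tapering from 83 to 68 mm, 8 mm deep; two brass lugs 8 mm wide, 6 mm thick, at +x and -x (113 mm over both). Origin: centre of the spigot's underside, z up, x along the lugs; half a turn makes no difference. Origin 103 mm above the bench: resting on the seal; 100.5: locked, unpushed; 112: lugs on the collar.
- lid_grip (a point): Grip point in the lid's black wing grip, 40 mm above the lid's origin. The wing is 64 mm long along the lid's x, 14 mm thick along its y (pinch it across y from above), and stands from 16 to 56 mm above the lid's origin.
- beaker: Blue plastic beaker, straight round wall, 66 mm outside diameter, 2.5 mm wall, 90 mm tall, open top, floor 4 mm thick, 0.09 kg, holding the eight balls (up to about half its height). Origin: centre of its underside, z up to the mouth.
- beaker_rim (a point): Centre of the beaker's mouth, 90 mm above its origin.
- ball1: White alumina grinding ball 1 of 8, 21 mm across, 18 g. Origin at its centre; it starts in the beaker.
- ball2: White alumina grinding ball 2 of 8, 21 mm across, 18 g. Origin at its centre; it starts in the beaker.
- ball3: White alumina grinding ball 3 of 8, 21 mm across, 18 g. Origin at its centre; it starts in the beaker.
- ball4: White alumina grinding ball 4 of 8, 21 mm across, 18 g. Origin at its centre; it starts in the beaker.
- ball5: White alumina grinding ball 5 of 8, 21 mm across, 18 g. Origin at its centre; it starts in the beaker.
- ball6: White alumina grinding ball 6 of 8, 21 mm across, 18 g. Origin at its centre; it starts in the beaker.
- ball7: White alumina grinding ball 7 of 8, 21 mm across, 18 g. Origin at its centre; it starts in the beaker.
- ball8: White alumina grinding ball 8 of 8, 21 mm across, 18 g. Origin at its centre; it starts in the beaker.
- tumbler: Bystander, leave alone: unglazed white tumbler, open top, 84 mm across at the rim, 115 mm tall. Origin: centre of its underside.
- orange_bottle: Bystander, leave alone: orange paint bottle with a blue cap, 62 mm across, 136 mm tall. Origin: centre of its underside.
- paint_tub: Bystander, leave alone: small white tub of blue paint, 60 mm across, 26 mm tall. Origin: centre of its underside.
- brush_pot: Bystander, leave alone: clear glass pot with three brushes, 76 mm across, 85 mm tall, brushes to 150 mm. Origin: centre of its underside.
Things that resemble listed ones, but are neither listed nor needed, are in the scene too. Several things look just like the beaker: the one meant starts farthest from the robot's base. Leave any green or pink look-alike of the lid alone.

How it is judged:
On the way, in this order (a step that is already met when the one before it is completed fails the run):
1. all eight balls lie in the jar (horizontal distance between each of ball1, ball2, ball3, ball4, ball5, ball6, ball7, ball8 and jar below 0.046 m and z of each of ball1, ball2, ball3, ball4, ball5, ball6, ball7, ball8 in the frame of jar below 0.092 m), for 0.3 s.
2. the beaker stands upright on the bench, let go (height (world z) of beaker below 0.008 m and angle between beaker's own z axis and vertical below 0.1 rad and contact force between the fingers and beaker below 0.1 N and linear speed of beaker below 0.02 m/s), for 0.2 s.
3. the lid, its lugs in the entry slots and not yet turned, is pushed in against the seal (value of joint seal above 0.004 m and angle between the x axis of lid and the x axis of jar, either way round above 1.1 rad and horizontal distance between lid and jar below 0.006 m and z of lid in the frame of jar below 0.101 m).
At the end, for the whole second after the job is handed in: All balls are in the jar; the beaker stands upright (0.1 rad) and released on the bench; the lid is level (0.06 rad), centred (5 mm), lugs under the ledges (origin 90 to 103 mm high), within 0.14 rad of locked, keeping the seal down over 1.2 mm; the fingers still grip it (over 3 N) (all of step 1 and all of step 2 and horizontal distance between lid and jar below 0.005 m and z of lid in the frame of jar between 0.09 and 0.103 m and angle between lid's own z axis and vertical below 0.06 rad and angle between the x axis of lid and the x axis of jar, either way round below 0.14 rad and value of joint seal above 0.0012 m and contact force between the fingers and lid above 3 N); the arm keeps its last pose, push and grip.
It fails at once if the tumbler is pushed more than 20 mm or tipped over (distance of tumbler from where it was at the start of the episode above 0.02 m or angle between tumbler's own z axis and vertical above 0.4 rad).
It fails at once if the orange bottle is pushed more than 20 mm or tipped over (distance of orange_bottle from where it was at the start of the episode above 0.02 m or angle between orange_bottle's own z axis and vertical above 0.4 rad).
It fails at once if the paint tub is pushed more than 20 mm or tipped over (distance of paint_tub from where it was at the start of the episode above 0.02 m or angle between paint_tub's own z axis and vertical above 0.4 rad).
It fails at once if the brush pot is pushed more than 20 mm or tipped over (distance of brush_pot from where it was at the start of the episode above 0.02 m or angle between brush_pot's own z axis and vertical above 0.4 rad).
It also fails if it takes over 72 s, if anything falls off the work surface, if the arm or the gripper's body presses on something with over 40 N, if the wrist force passes 120 N, or if a joint passes its speed limit or range.

## Working session

There is one attempt and no reset: what is moved stays moved. The work goes in short steps, Python scripts to look and compute and a shell command to move; the robot and the scene stay as the last step left them, time stands still between calls to the robot, and variables do not carry over. Pictures are saved under pics/ and viewed, at most 10 in all, crops included, and the job is handed in when it is done.

```bash
mkdir -p pics; ls
cat > h.py <<'E'
import numpy as np, cv2
from scipy.spatial.transform import Rotation as R
from cell import r, imaging
def cam(n):
    c=imaging.read_camera(n); return c
def Rm(c):
    a=np.array(c["attitude"],float)
    return a if a.shape==(3,3) else (R.from_euler('xyz',a).as_matrix() if a.size==3 else R.from_quat(a).as_matrix())
def ray(c,uv):
    K=np.array(c["camera_matrix"]);k=float(c["k1"])
    p=cv2.undistortPoints(np.array([[uv]],float),K,np.array([k,0,0,0.]))[0,0]
    return np.array(c["origin"],float),Rm(c)@np.array([p[0],p[1],1.])
def onz(c,uv,z):
    o,d=ray(c,uv); return o+d*(z-o[2])/d[2]
def tri(c1,p1,c2,p2):
    o1,d1=ray(c1,p1);o2,d2=ray(c2,p2)
    s=np.linalg.lstsq(np.c_[d1,-d2],o2-o1,rcond=None)[0]
    a=o1+s[0]*d1;b=o2+s[1]*d2
    return (a+b)/2,np.linalg.norm(a-b)
def proj(c,P):
    q=Rm(c).T@(np.array(P)-np.array(c["origin"])); K=np.array(c["camera_matrix"])
    x=q[:2]/q[2]; x=x*(1+float(c["k1"])*(x@x)); return K[:2,:2]@x+K[:2,2]
E
python3 - <<'E'
from h import *
for n in("scene","top"):
    c=cam(n); cv2.imwrite(f"pics/{n}0.png",c["image"])
    print(n,c["camera_matrix"],c["k1"],c["origin"],c["attitude"])
print(r.observe())
E
```

```text
pics
scene [[406.69850139   0.         282.7285202 ]
 [  0.         406.69850139 211.91476753]
 [  0.           0.           1.        ]] -0.04686943840625433 [0.88439256 0.55528841 0.77708684] [-2.3939139   0.01520755  2.5642756 ]
top [[458.91530674   0.         276.54647242]
 [  0.         458.91530674 202.87764884]
 [  0.           0.           1.        ]] -0.0651068021006478 [0.34837412 0.03855447 1.26065046] [-2.98592344  0.01762284 -1.58373021]
{'t': 0.1, 'joints': array([-1.15296078e+00,  3.20258985e-01,  1.56554669e+00, -3.83339462e-05,
        1.25737289e+00, -2.00002725e-02]), 'qd': array([ 0.00028005, -0.00151462, -0.00317425,  0.00044213, -0.00041977,
        0.00155597]), 'joint_efforts': array([ 1.85667136e-04, -4.16408694e+01, -2.34703803e+01,  1.24135315e-07,
        4.92235340e-03,  3.94126153e-05]), 'ee_pos': array([ 0.24362361, -0.52041466,  0.2475525 ]), 'eef_rot': array([-3.14000633e+00,  4.72379680e-06,  4.37847674e-01]), 'force': array([0.50994886, 0.37202877, 0.34556687]), 'moment': array([ 0.02122163, -0.06768708,  0.02253089]), 'finger_force': 0.0, 'finger_gap': 0.08497995598329645}
```

View pics/scene0.png

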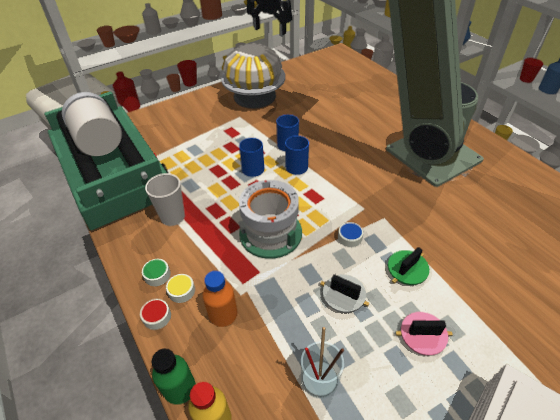

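View pics/top0.png

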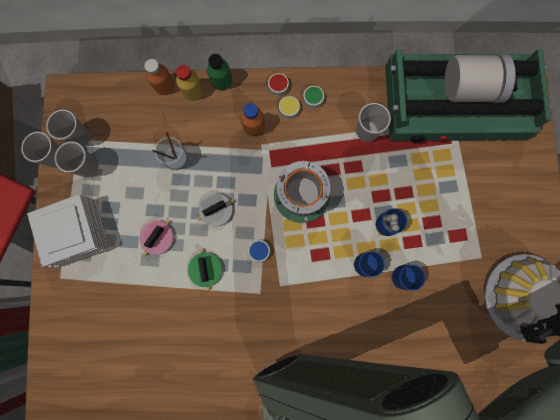

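The scene view shows the jar at (268,210) with three blue beakers at (252,157), (297,155) and (288,132). The grey lid is at (345,291), the green one at (408,265) and the pink one at (425,332). In the top view the beakers are at (391,222), (369,264) and (408,277). The base is at the bottom, so (391,222) is the farthest and it also shows white balls. The grey lid is at (215,208) there. I'll confirm with one enlarged composite and measure.

Run:
```python
from h import *
s=cam("scene");t=cam("top")
def crop(c,x,y,w,h): return cv2.resize(c["image"][y:y+h,x:x+w],(400,300),interpolation=cv2.INTER_CUBIC)
cv2.imwrite("pics/c1.png",np.vstack([np.hstack([crop(t,270,155,160,120),crop(t,175,178,80,60)]),np.hstack([crop(s,220,120,160,120),crop(s,305,261,80,60)])]))
for n,c in(("s",s),("t",t)):
    hsv=cv2.cvtColor(c["image"],cv2.COLOR_BGR2HSV)
    for nm,lo,hi in(("blue",(105,120,30),(125,255,255)),("orange",(5,150,120),(14,255,255)),("black",(0,0,0),(179,255,38))):
        m=cv2.inRange(hsv,lo,hi)
        k,l,st,ce=cv2.connectedComponentsWithStats(m)
        for i in range(1,k):
            if st[i,4]>(60 if nm!="orange" else 40): print(n,nm,st[i],ce[i].round(1),onz(c,ce[i],0.09).round(3))
```

```text
s blue [539  60  21  34 286] [551.2  79.1] [-0.538  0.009  0.09 ]
s blue [ 276  115   33   59 1335] [292.4 143.9] [ 0.385 -0.182  0.09 ]
s blue [240 138  24  38 786] [251.7 156.5] [ 0.505 -0.198  0.09 ]
s blue [341 224  21  15 253] [350.8 231. ] [0.452 0.147 0.09 ]
s blue [205 271  20  21 322] [214.5 280.7] [0.761 0.097 0.09 ]
s orange [248 188  42  20 181] [267.3 194.2] [ 0.545 -0.054  0.09 ]
s orange [202 281  41  47 948] [223.4 304.7] [0.772 0.155 0.09 ]
s black [247   0  45  35 737] [270.6  10.7] [-0.064 -1.016  0.09 ]
s black [236  92  39  16 395] [256.3  99.8] [ 0.354 -0.429  0.09 ]
s black [ 57 112  45  71 744] [ 79.7 155.6] [ 0.889 -0.467  0.09 ]
s black [114 115  30  51 461] [128.5 149.2] [ 0.768 -0.416  0.09 ]
s black [ 409  125   40   35 1068] [428.5 142.1] [0.071 0.02  0.09 ]
s black [399 248  23  27 253] [409.6 261.4] [0.404 0.279 0.09 ]
s black [331 276  30  24 391] [345.2 287.2] [0.554 0.253 0.09 ]
s black [410 321  36  14 451] [427.  327.4] [0.483 0.404 0.09 ]
s black [152 349  24  25 461] [163.4 361.2] [0.911 0.197 0.09 ]
t blue [244 104  14  14 158] [250.5 110.4] [0
[... 903 characters left out ...]
101] [  6.6 162.9] [0.654 0.788 0.09 ]
t black [203 201  23  15 148] [214.3 208.1] [0.521 0.218 0.09 ]
t black [144 227  20  20 143] [154.2 236.4] [0.45  0.373 0.09 ]
t black [201 258   8  24 103] [204.3 269.3] [0.365 0.242 0.09 ]
t black [  0 280  31   7 152] [ 14.5 282.7] [0.333 0.741 0.09 ]
t black [520 304  40  40 690] [542.1 328.1] [ 0.202 -0.608  0.09 ]
t black [  0 331  28  40 841] [ 13.  349.9] [0.162 0.736 0.09 ]
t black [545 340  15  19 161] [553.4 351.5] [ 0.144 -0.633  0.09 ]
t black [ 257  355  201   61 6197] [360.9 382. ] [ 0.084 -0.144  0.09 ]
t black [ 478  362   82   58 1632] [519.2 393.8] [ 0.045 -0.538  0.09 ]
t black [  0 393  25  22 265] [ 12.  403.5] [0.029 0.732 0.09 ]
```

View pics/c1.png

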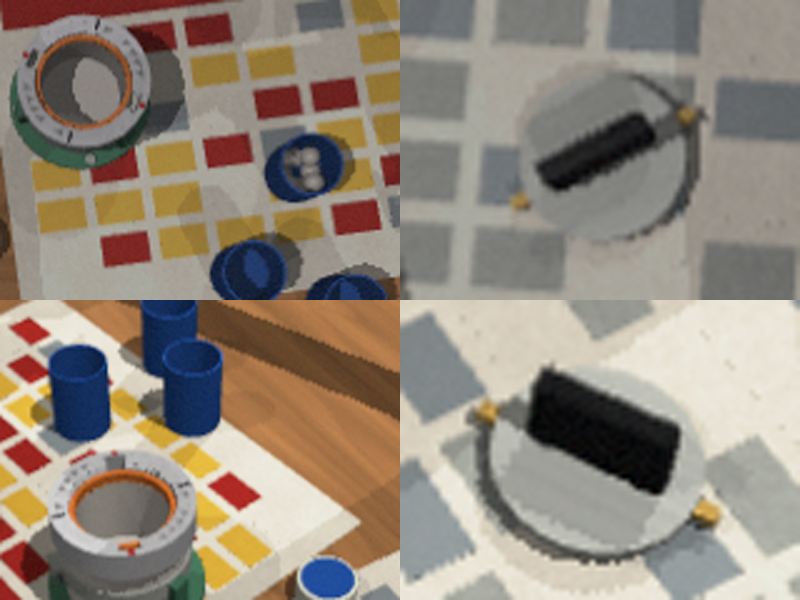

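The composite confirms it: the beaker at top (391,222) / scene (252,157) holds the white balls and is the farthest from the base. The grey-white lid at top (215,208) has brass lugs at about (232,200) and (199,218). The collar has red dots at about top (325,196) and (281,177), and black marks at about (310,164) and (298,210). Now the precise measurement.

Run:
```python
from h import *
from scipy.optimize import least_squares, brentq, minimize_scalar
s=cam("scene");t=cam("top")
def comps(c,lo,hi,box):
    x,y,w,h=box; im=cv2.cvtColor(c["image"],cv2.COLOR_BGR2HSV); m=np.zeros(im.shape[:2],np.uint8)
    m[y:y+h,x:x+w]=cv2.inRange(im,lo,hi)[y:y+h,x:x+w]; return m
def circ(P,rad=None):
    c0=P.mean(0)
    if rad: return least_squares(lambda q:np.hypot(*(P-q[:2]).T)-rad,c0,loss='soft_l1',f_scale=.002).x
    return least_squares(lambda q:np.hypot(*(P-q[:2]).T)-q[2],[*c0,.04],loss='soft_l1',f_scale=.002).x
def cast(c,pts,z): return np.array([onz(c,p,z)[:2] for p in pts])
def hull(m): return cv2.convexHull(np.argwhere(m)[:,::-1].astype(np.int32))[:,0].astype(float)
def dense(m):
    h=np.zeros_like(m); cv2.fillConvexPoly(h,hull(m).astype(np.int32),255)
    return max(cv2.findContours(h,0,cv2.CHAIN_APPROX_NONE)[0],key=len)[:,0].astype(float)
def zfit(a,pa,b,pb,rad,z0):
    f=lambda z:np.linalg.norm(circ(cast(a,pa,z),rad)[:2]-circ(cast(b,pb,z),rad)[:2])
    o=minimize_scalar(f,bounds=(z0-.04,z0+.04),method='bounded'); return o.x,o.fun
# beaker
ms=comps(s,(105,120,30),(125,255,255),(238,134,28,44)); mt=comps(t,(105,100,20),(125,255,255),(374,205,36,34))
hs=dense(ms);ht=dense(mt)
hs=hs[hs[:,1]<hs[:,1].min()+6]; n=np.array([391,222])-proj(t,[.348,.0386,0]); ht=ht[((ht-ht.mean(0))@n)>0]
z,e=zfit(s,hs,t,ht,.033,.09); print("beaker z",z,e,"s",circ(cast(s,hs,.09),.033),"t",circ(cast(t,ht,.09),.033))
# seal ring
os_=comps(s,(3,120,80),(16,255,255),(240,182,58,30)); ot=comps(t,(3,110,80),(16,255,255),(278,163,50,50))
print("ring px",os_.sum()/255,ot.sum()/255)
hs=dense(os_);ht=dense(ot)
z,e=zfit(s,hs,t,ht,None,.111); print("ring z",z,e,"s",circ(cast(s,hs,.111)),"t",circ(cast(t,ht,.111)))
J=circ(cast(t,ht,.111))[:2]
# marks
hv=cv2.cvtColor(t["image"],cv2.COLOR_BGR2HSV)
for c,nm,box in((t,"t",(270,155,70,70)),(s,"s",(236,175,66,60))):
  hv=cv2.cvtColor(c["image"],cv2.COLOR_BGR2HSV)
  for what in("red","dark"):
    m=np.zeros(hv.shape[:2],np.uint8);x,y,w,h=box
    for v in range(y,y+h):
        for u in range(x,x+w):
            p=onz(c,(u,v),.12)[:2];d=np.hypot(*(p-J))
            if .049<d<.066:
                H,S,V=hv[v,u]
                if (what=="red" and (H<8 or H>172) and S>90) or (what=="dark" and V<95): m[v,u]=255
    k,l,st,ce=cv2.connectedComponentsWithStats(m)
    for i in range(1,k):
        if st[i,4]>=2:
            p=onz(c,ce[i],.12)[:2]-J; print(nm,what,st[i,4],ce[i].round(1),"r",np.hypot(*p).round(4),"ang",np.degrees(np.arctan2(p[1],p[0])).round(1))
# lid lugs
res={}
for c,nm,box in((t,"t",(190,190,52,38)),(s,"s",(314,268,62,46))):
    m=comps(c,(12,110,90),(28,255,255),box); k,l,st,ce=cv2.connectedComponentsWithStats(m)
    res[nm]=[(st[i,4],ce[i].round(1)) for i in range(1,k) if st[i,4]>3]; print(nm,res[nm])
    mb=comps(c,(0,0,0),(179,255,45),box);k,l,st,ce=cv2.connectedComponentsWithStats(mb);i=1+np.argmax(st[1:,4])
    print("wing",st[i],cv2.minAreaRect(np.argwhere(l==i)[:,::-1].astype(np.float32)))
for c,nm in((t,"t"),(s,"s")):
    q=sorted(res[nm],key=lambda a:-a[0])[:2]; print(nm,[onz(c,a[1],.013).round(4) for a in q])
a=sorted(sorted(res["t"],key=lambda a:-a[0])[:2],key=lambda a:a[1][0]);b=sorted(sorted(res["s"],key=lambda a:-a[0])[:2],key=lambda a:-a[1][0])
for i in(0,1): print("lug tri",tri(t,a[i][1],s,b[i][1]))
```

```text
beaker z 0.0878885664568969 0.0003578440454902367 s [ 0.48337563 -0.24109912] t [ 0.4815299  -0.24285113]
ring px 250.0 256.0
ring z 0.12491123983868388 0.008924013218198888 s [ 0.56152581 -0.01772352  0.04255257] t [ 0.5778731  -0.0121168   0.05515044]
t red 72 [300.5 160.2] r 0.0595 ang 5.8
t red 14 [324.5 169.8] r 0.0638 ang -58.8
t red 4 [279.5 176.5] r 0.0626 ang 73.8
t dark 2 [309.  163.5] r 0.0525 ang -17.3
t dark 21 [324.5 170.2] r 0.0631 ang -59.7
t dark 19 [282.6 178. ] r 0.054 ang 75.6
t dark 10 [284.2 188.5] r 0.0505 ang 105.8
t dark 8 [321.6 194.8] r 0.0552 ang -124.5
t dark 37 [296.4 200.5] r 0.0486 ang 157.9
t dark 5 [324.6 196. ] r 0.0631 ang -123.2
t dark 2 [298.  207.5] r 0.0645 ang 166.8
s red 6 [272.  220.5] r 0.0616 ang 75.5
s dark 4 [268.8 185.2] r 0.0534 ang -133.9
s dark 26 [284.6 206.3] r 0.0498 ang 127.9
s dark 46 [246.  217.2] r 0.0607 ang 19.1
t [(np.int32(6), array([231.8, 200.8])), (np.int32(6), array([198.7, 217.8]))]
wing [203 201  23  15 152] ((214.11468505859375, 208.28439331054688), (6.569669246673584, 23.230894088745117), 61.69924545288086)
s [(np.int32(11), array([322.3, 283.2])), (np.int32(15), array([366., 303.]))]
wing [331 276  30  24 401] ((344.91436767578125, 287.1883544921875), (31.11798095703125, 13.82101821899414), 24.443954467773438)
t [array([0.5522, 0.1815, 0.013 ]), array([0.5063, 0.2728, 0.013 ])]
s [array([0.5045, 0.2746, 0.013 ]), array([0.5519, 0.1834, 0.013 ])]
lug tri (array([0.50544203, 0.27372369, 0.01308292]), np.float64(0.002505205996149031))
lug tri (array([0.55188404, 0.18216945, 0.01169628]), np.float64(0.0015464024868161628))
```

Run:
```python
from h import *
from scipy.optimize import least_squares, minimize_scalar
s=cam("scene");t=cam("top")
def ring(c,box):
    x,y,w,h=box; hv=cv2.cvtColor(c["image"],cv2.COLOR_BGR2HSV); m=np.zeros(hv.shape[:2],np.uint8)
    m[y:y+h,x:x+w]=cv2.inRange(hv,(6,130,90),(16,255,255))[y:y+h,x:x+w]
    g=cv2.dilate(m,np.ones((3,3)))
    k,l,st,ce=cv2.connectedComponentsWithStats(g);i=1+np.argmax(st[1:,4]); print(st[i])
    return np.argwhere((l==i)&(m>0))[:,::-1].astype(float)
def fit(c,P,z):
    Q=np.array([onz(c,p,z)[:2] for p in P])
    return least_squares(lambda q:np.hypot(*(Q-q[:2]).T)-q[2],[*((Q.max(0)+Q.min(0))/2),.04],loss='soft_l1',f_scale=.001).x
ps=ring(s,(240,180,58,32)); ps=ps[ps[:,1]<211]; pt=ring(t,(280,166,48,45))
o=minimize_scalar(lambda z:np.linalg.norm(fit(s,ps,z)[:2]-fit(t,pt,z)[:2]),bounds=(.07,.15),method='bounded');print(o.x,o.fun)
print(fit(s,ps,.111),fit(t,pt,.111)); J=(fit(s,ps,.111)+fit(t,pt,.111))[:2]/2; print("J",J)
# polar unwrap of collar top, both views
rows=[]
for c in(t,s):
    A=np.radians(np.arange(-180,180,1.)); rr=np.arange(.040,.072,.001)
    M=np.array([[proj(c,[J[0]+q*np.cos(a),J[1]+q*np.sin(a),.12]) for a in A] for q in rr],np.float32)
    im=cv2.remap(c["image"],M[...,0],M[...,1],cv2.INTER_CUBIC); rows.append(cv2.resize(im,(792,260),interpolation=cv2.INTER_CUBIC))
cv2.imwrite("pics/polar.png",np.vstack(rows))
```

```text
[247 187  45  23 409]
[284 168  40  39 486]
0.10830252459886336 0.002378263077184615
[ 0.56793129 -0.00771386  0.04549303] [ 0.56796327 -0.01139699  0.04613854]
J [ 0.56794728 -0.00955543]
```

View pics/polar.png

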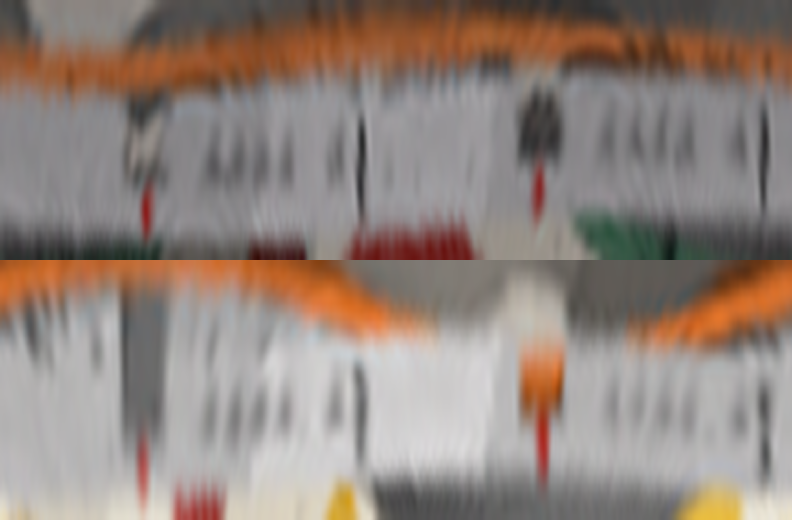

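Jar axis is at about (0.5675,-0.011), with marks at -14.2° and slots at 66°. The lid is at (0.5287,0.228) with its lug line at -63°, lying on the bench. The beaker is at (0.4825,-0.242) with its rim at 88 mm. The moves allow no tilt, so I'll let the beaker pivot between the pads by pushing its lower part against the collar.

```bash
python3 -m handwheel '{"grip":[1,1,1,1,1,1,1],"xyz":[[0,0,0],[0,0,0],[0,0,0],[0,0,0],[0,0,0],[0,0,0],[0,0,0]],"yaw":[-0.103,-0.103,-0.103,-0.103,-0.103,-0.103,-0.104]}' 30
python3 -m handwheel '{"grip":[1,1,1,1,1,1,1,1,1],"xyz":[[0.174,0.15,0],[0.174,0.15,0],[0.174,0.15,0],[0.174,0.15,0],[0.174,0.15,0],[0.174,0.15,0],[0.174,0.15,0],[0.174,0.15,0],[0,0,0]],"yaw":[0,0,0,0,0,0,0,0,0]}'
```

```text
t: 1.27
ee_pos: [0.2438, -0.5208, 0.2483]
eef_rot: [3.142, 0.0, 1.577]
force: [0.0, 0.4, 0.5]
finger_gap: 0.0857
finger_force: 0.0
t: 2.4
ee_pos: [0.485, -0.24, 0.2483]
eef_rot: [3.141, -0.0, 1.576]
force: [-0.1, -0.1, 0.7]
finger_gap: 0.0853
finger_force: 0.0
```

```bash
python3 -m handwheel '{"grip":[1,1,1,1,1,1,0.5,0.5,0.5,0.5],"xyz":[[-0.01,-0.012,0.24],[0,0,0.24],[0,0,0.24],[0,0,0.16],[0,0,0.08],[0,0,0],[0,0,0],[0,0,0],[0,0,0],[0,0,0]],"yaw":[0.003,0,0,0,0,0,0,0,0,0]}' 30
python3 - <<'E'
from h import *
t=cam("top");s=cam("scene")
a=cv2.resize(t["image"][150:300,300:440],(420,450));b=cv2.resize(s["image"][70:230,200:340],(380,434))
b=cv2.copyMakeBorder(b,0,16,0,0,0)
cv2.imwrite("pics/g1.png",np.hstack([a,b]))
E
```

```text
t: 3.65
ee_pos: [0.482, -0.2448, 0.058]
eef_rot: [3.139, 0.002, 1.567]
force: [-1.7, -1.7, 5.2]
finger_gap: 0.0649
finger_force: 34.1
```

View pics/g1.png

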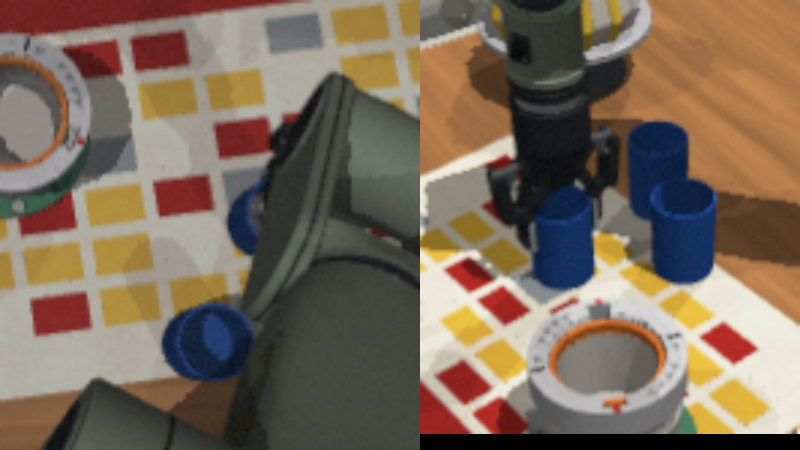

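The right half shows the fingers across the beaker at (565,230); the gap is 65 mm and the grip 34 N, so it is held. Now I'll lift it and bring it next to the collar on the -y side.

```bash
python3 -m handwheel '{"grip":[0.5,0.5,0.5,0.5,0.5,0.5,0.5,0.5,0.5,0.5],"xyz":[[0,0,-0.14],[0,0,-0.2],[0,0,-0.2],[0.145,0.107,0],[0.145,0.107,0],[0.145,0.107,0],[0.145,0.107,0],[0,0,0],[0,0,0],[0,0,0]],"yaw":[0,0,0,0,0,0,0,0,0,0]}' 30
python3 - <<'E'
from h import *
s=cam("scene");cv2.imwrite("pics/g2.png",cv2.resize(s["image"][80:260,170:410],(800,600)))
E
```

```text
t: 5.0
ee_pos: [0.5664, -0.1291, 0.1643]
eef_rot: [-3.141, 0.0, 1.566]
force: [0.0, 0.1, -1.5]
finger_gap: 0.0653
finger_force: 34.8
```

View pics/g2.png

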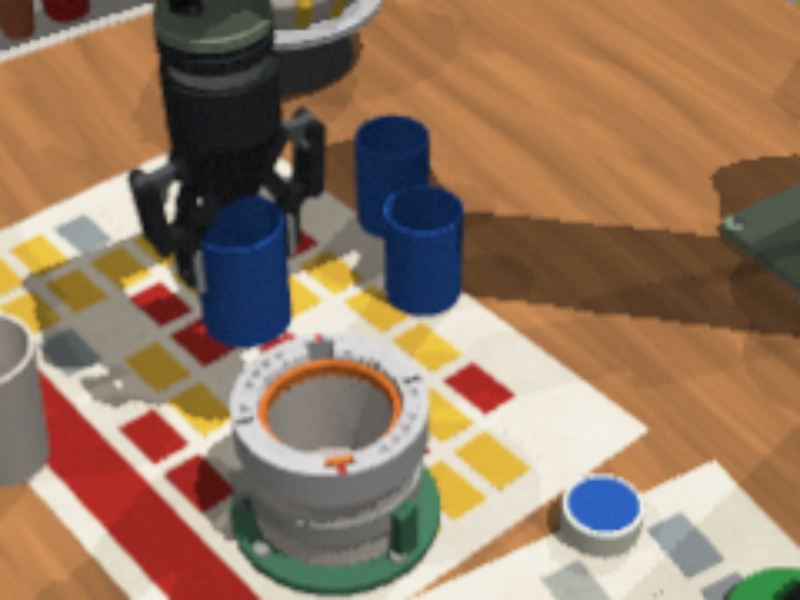

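The picture shows the beaker upright and held at (245,270), just behind the collar at (330,405). Next comes the first tipping push.

```bash
cat >> h.py <<'E'
def tilt(box=(190,90,130,130)):
    c=cam("scene");x,y,w,h=box;hv=cv2.cvtColor(c["image"],cv2.COLOR_BGR2HSV)
    m=cv2.inRange(hv,(105,120,30),(125,255,255)); 
    for P in([.373,-.176,.045],[.338,-.274,.045]):
        u=proj(c,P).astype(int); cv2.rectangle(m,tuple(int(v) for v in u-[18,30]),tuple(int(v) for v in u+[18,30]),0,-1)
    M=np.zeros_like(m);M[y:y+h,x:x+w]=m[y:y+h,x:x+w]
    k,l,st,ce=cv2.connectedComponentsWithStats(M);i=1+np.argmax(st[1:,4])
    print("blue",st[i],ce[i].round(1),cv2.minAreaRect(np.argwhere(l==i)[:,::-1].astype(np.float32)))
    return c
E
python3 -m handwheel '{"grip":[0.5,0.5,0.5,0.5,0.5,0.5,0.5],"xyz":[[0.04,0.004,0],[0.04,0,0],[0.036,0,-0.012],[0.036,0,-0.012],[0.036,0,-0.013],[0.037,0,-0.013],[0,0,0]],"yaw":[0,0,0,0,0,0,0]}' 30
python3 - <<'E'
from h import *
c=tilt();cv2.imwrite("pics/g3.png",cv2.resize(c["image"][80:260,170:410],(800,600)))
E
```

```text
t: 5.92
ee_pos: [0.5678, -0.0838, 0.1748]
eef_rot: [-3.141, 0.002, 1.569]
force: [-2.8, -4.5, 0.0]
finger_gap: 0.064
finger_force: 34.0
blue [234 145  31  41 729] [250.7 165.2] ((249.82192993164062, 164.8082275390625), (24.578641891479492, 42.13481140136719), 20.556045532226562)
```

View pics/g3.png

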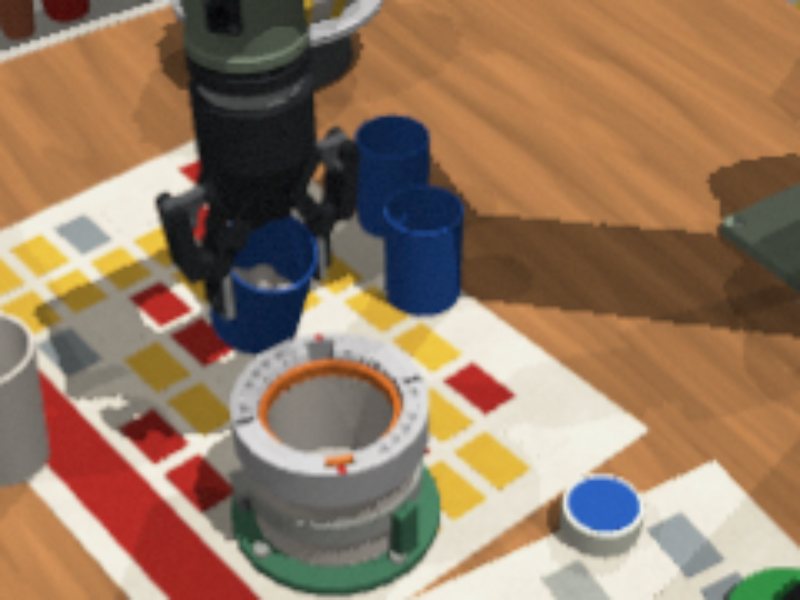

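The beaker is tipping about 30° towards the jar mouth, with balls visible inside at (265,275). I'll continue to about 60° and then 90°.

```bash
python3 -m handwheel '{"grip":[0.5,0.5,0.5,0.5,0.5,0.5],"xyz":[[0.039,0,0],[0.039,0,0.005],[0.039,0,0.01],[0.039,0,0.015],[0,0,0],[0,0,0]],"yaw":[0,0,0,0,0,0]}' 30
python3 -c "
from h import *
tilt()"
python3 -m handwheel '{"grip":[0.5,0.5,0.5,0.5,0.5,0.5,0.5,0.5],"xyz":[[0.025,0,0.015],[0.025,0,0.02],[0.025,0,0.022],[0.02,0,0.025],[0.02,0,0.025],[0,0,0],[0,0,0],[0,0,0]],"yaw":[0,0,0,0,0,0,0,0]}' 30
python3 - <<'E'
from h import *
c=tilt();cv2.imwrite("pics/g4.png",cv2.resize(c["image"][80:260,170:410],(800,600)))
E
```

```text
t: 6.72
ee_pos: [0.5683, -0.0523, 0.1689]
eef_rot: [3.141, 0.0, 1.567]
force: [-2.8, -2.8, 4.1]
finger_gap: 0.0641
finger_force: 34.3
blue [246 154  27  30 373] [261.3 169. ] ((258.74114990234375, 168.3352813720703), (25.706260681152344, 27.333240509033203), 77.47119140625)
t: 7.78
ee_pos: [0.5693, -0.0282, 0.1476]
eef_rot: [3.139, -0.002, 1.566]
force: [-0.3, 1.7, 5.3]
finger_gap: 0.0637
finger_force: 33.6
blue [252 168  27  29 433] [267.4 182.8] ((265.9054260253906, 181.9324188232422), (23.249526977539062, 29.99188995361328), 35.53767776489258)
```

View pics/g4.png

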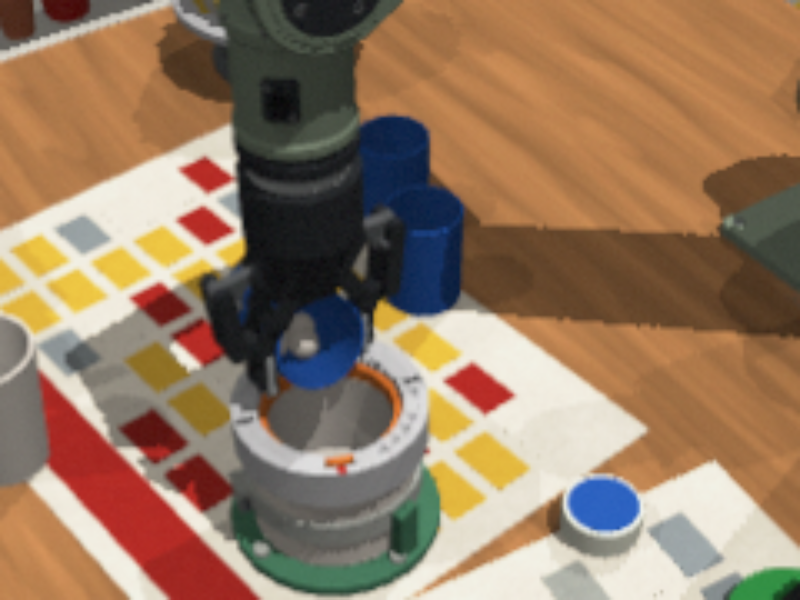

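The beaker lies about horizontal with its mouth over the jar opening, and most balls have dropped in; one or two are still inside at (300,340). I'll lower a little for more tilt and jiggle.

```bash
python3 -m handwheel '{"grip":[0.5,0.5,0.5,0.5,0.5,0.5,0.5,0.5],"xyz":[[0.02,0,0.01],[0.02,0,0.012],[0,0,0.012],[0,0,0.01],[0,0,0],[0,0,0],[0,0,0],[0,0,0]],"yaw":[0,0,0,0,0,0,0,0]}' 30
python3 - <<'E'
from h import *
c=tilt()
im=c["image"]; 
m=(cv2.cvtColor(im,cv2.COLOR_BGR2HSV)[...,1]<70)
hv=cv2.cvtColor(im,cv2.COLOR_BGR2HSV)
# light pixels enclosed by the blue hull
b=cv2.inRange(hv,(105,120,30),(125,255,255)); b[:, :236]=0;b[:,282:]=0;b[:150]=0;b[208:]=0
k,l,st,ce=cv2.connectedComponentsWithStats(b);i=1+np.argmax(st[1:,4])
h=np.zeros_like(b);cv2.fillConvexPoly(h,cv2.convexHull(np.argwhere(l==i)[:,::-1].astype(np.int32)),255)
q=(h>0)&(hv[...,2]>90)&(hv[...,1]<90); print("white in mouth px",q.sum(), np.argwhere(q).mean(0) if q.any() else "")
E
```

```text
t: 8.82
ee_pos: [0.5688, -0.0196, 0.1385]
eef_rot: [3.14, -0.003, 1.567]
force: [0.1, 2.8, 5.8]
finger_gap: 0.0639
finger_force: 33.9
blue [254 173  27  29 452] [268.4 187.8] ((268.0000305175781, 187.50001525878906), (21.92030906677246, 28.991378784179688), 45.0)
white in mouth px 45 [187.37777778 263.04444444]
```

```bash
python3 -m handwheel '{"grip":[0.5,0.5,0.5,0.5,0.5,0.5,0.5,0.5,0.5,0.5],"xyz":[[0.04,0,0.008],[-0.04,0,0],[0.04,0,0.006],[-0.04,0,0],[0.04,0,0],[-0.04,0,0],[0.02,0,0],[0,0,0],[0,0,0],[0,0,0]],"yaw":[0,0,0,0,0,0,0,0,0,0]}' 30
python3 - <<'E'
from h import *
c=cam("scene");t=cam("top")
a=cv2.resize(c["image"][140:250,220:320],(500,550),interpolation=cv2.INTER_CUBIC)
b=cv2.resize(t["image"][150:260,270:330],(300,550),interpolation=cv2.INTER_CUBIC)
cv2.imwrite("pics/g5.png",np.hstack([a,b]))
E
```

```text
t: 10.12
ee_pos: [0.568, -0.0173, 0.1351]
eef_rot: [-3.141, 0.0, 1.567]
force: [-0.3, -1.3, 0.7]
finger_gap: 0.0641
finger_force: 33.5
```

View pics/g5.png

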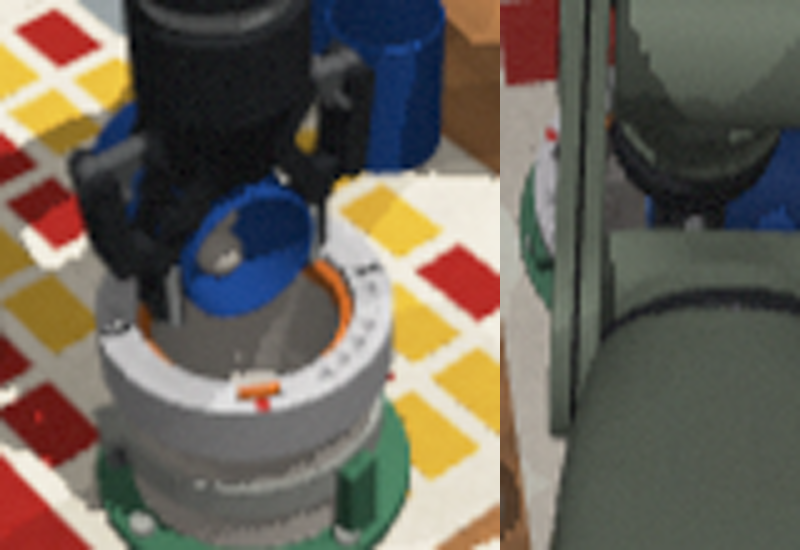

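The left crop shows the beaker mouth at (247,250) with a ball still inside at (220,245). It looks less than horizontal, so I'll fit the rim circle to get the actual tilt.

```bash
cat >> h.py <<'E'
from scipy.optimize import least_squares
def rimfit(verbose=True):
    c=cam("scene");hv=cv2.cvtColor(c["image"],cv2.COLOR_BGR2HSV)
    b=cv2.inRange(hv,(105,120,30),(125,255,255)); b[:,:252]=0;b[:,284:]=0;b[:174]=0;b[212:]=0
    k,l,st,ce=cv2.connectedComponentsWithStats(b);i=1+np.argmax(st[1:,4])
    h=cv2.convexHull(np.argwhere(l==i)[:,::-1].astype(np.int32)); f=np.zeros_like(b);cv2.fillConvexPoly(f,h,255)
    p=max(cv2.findContours(f,0,cv2.CHAIN_APPROX_NONE)[0],key=len)[:,0].astype(float)
    rays=[ray(c,q) for q in p]; x=r.observe()["ee_pos"][0]
    def res(v):
        C=np.array([x,v[0],v[1]]);n=np.array([0,np.sin(v[2]),np.cos(v[2])])
        return [np.linalg.norm(o+d*((C-o)@n)/(d@n)-C)-.033 for o,d in rays]
    y=r.observe()["ee_pos"]
    q=least_squares(res,[y[1]+.028,y[2]+.005,1.4],loss='soft_l1',f_scale=.001)
    inside=(f>0)&(hv[...,1]<110)&(hv[...,2]>70)
    print("mouth y,z",q.x[:2].round(4),"tilt deg",np.degrees(q.x[2]).round(1),"rms",np.sqrt(np.mean(q.fun**2)).round(4),"n",len(p),"bbox",st[i][:4],"white",inside.sum())
E
python3 -c "
from h import *
rimfit()
print(r.observe()['joints'])"
```

```text
mouth y,z [-0.0023  0.1605] tilt deg 80.9 rms 0.001 n 73 bbox [255 175  28  28] white 86
[-5.05906947e-02  4.03392129e-01  1.74310098e+00 -2.06771129e-04
  9.95694170e-01 -4.68151312e-02]
```

```bash
python3 -m handwheel '{"grip":[0.5,0.5,0.5,0.5,0.5],"xyz":[[0,0,-0.05],[0,0,-0.05],[-0.02,0,0],[0,0,0],[0,0,0]],"yaw":[0,0,0,0,0]}' 30
python3 - <<'E'
from h import *
c=cam("scene");hv=cv2.cvtColor(c["image"],cv2.COLOR_BGR2HSV)
rimfit()
cv2.imwrite("pics/g6.png",c["image"][130:220,220:320])
E
```

```text
t: 10.9
ee_pos: [0.568, -0.0213, 0.155]
eef_rot: [-3.141, -0.0, 1.567]
force: [-0.4, 0.0, -2.5]
finger_gap: 0.0639
finger_force: 34.0
mouth y,z [-0.0084  0.1737] tilt deg 85.6 rms 0.004 n 72 bbox [254 174  27  22] white 95
```

```bash
sed -i 's/b\[:174\]=0/b[:T]=0/; s/def rimfit(verbose=True)/def rimfit(T=174)/' h.py; python3 -c "
from h import *
for T in(166,169,172): rimfit(T)"
```

```text
mouth y,z [-0.0068  0.1796] tilt deg 79.8 rms 0.0009 n 76 bbox [254 167  27  29] white 95
mouth y,z [-0.0073  0.1786] tilt deg 80.4 rms 0.0012 n 76 bbox [254 169  27  27] white 94
mouth y,z [-0.0079  0.1768] tilt deg 82.3 rms 0.003 n 75 bbox [254 172  27  24] white 90
```

The pads actually sit about 14 mm behind the TCP at this opening, and the beaker is at 80°, close under the palm. I'll re-lower further forward so the collar pushes the bottom up to level or beyond.

```bash
python3 -m handwheel '{"grip":[0.5,0.5,0.5,0.5,0.5,0.5,0.5],"xyz":[[0.04,0,0.02],[0,0,0.03],[0,0,0.03],[0,0,0.02],[0,0,0.02],[0,0,0.015],[0,0,0]],"yaw":[0,0,0,0,0,0,0]}' 30
python3 -c "
from h import *
rimfit(175)"
```

```text
t: 12.02
ee_pos: [0.5693, -0.0126, 0.1298]
eef_rot: [3.139, -0.001, 1.567]
force: [-0.9, 2.7, 5.1]
finger_gap: 0.0641
finger_force: 34.4
mouth y,z [0.0024 0.1557] tilt deg 81.0 rms 0.0012 n 73 bbox [256 177  28  29] white 68
```

```bash
python3 -m handwheel '{"grip":[0.5,0.5,0.5,0.5,0.5,0.5,0.5,0.5,0.5,0.5],"xyz":[[0.04,0,-0.005],[0.03,0,0],[0,0,0],[-0.15,0,0],[0,0,0],[0.05,0,0],[0.05,0,0],[0.05,0,0],[0,0,0],[0,0,0]],"yaw":[0,0,0,0,0,0,0,0,0,0]}' 30
python3 -c "
from h import *
rimfit(175)"
```

```text
t: 13.32
ee_pos: [0.5682, 0.0018, 0.1292]
eef_rot: [-3.141, -0.001, 1.568]
force: [-0.7, 2.3, 2.3]
finger_gap: 0.064
finger_force: 34.2
mouth y,z [0.0059 0.1484] tilt deg 19.3 rms 0.0064 n 72 bbox [260 182  24  28] white 129
```

```bash
sed -i 's/b\[:,284:\]=0/b[:,296:]=0/' h.py
cat >> h.py <<'E'
def grid(x0,x1,y0,y1,n="scene"):
    c=cam(n);hv=cv2.cvtColor(c["image"],cv2.COLOR_BGR2HSV)
    for y in range(y0,y1):
        print(y,"".join("b" if 100<H<128 and S>110 else "o" if H<18 and S>140 else "#" if V<55 else str(min(9,V//28)) if S<90 else "." for H,S,V in hv[y,x0:x1].astype(int)))
E
python3 -c "
from h import *
rimfit(178); grid(235,305,165,225)"
```

```text
mouth y,z [0.0146 0.1548] tilt deg 18.6 rms 0.0052 n 73 bbox [260 182  27  28] white 131
165 .....766555555.3#######################################222######bbbbbb
166 .....5555555..2bb###############b#######################122#####bbbbbb
167 ....5555555543bbbb##################################bb#1##22####bbbbbb
168 ..55554444543bbbbb##################################bb##########bbbbbb
169 555554433343bbbbbb#################################bbb##########bbbbbb
170 5555433333.bbbbbb###################################bb##########bbbbbb
171 544333333.bbbbbbb#################################..2###########bbbbbb
172 433333333bbbbbbb#################################....##########bbbbbbb
173 33333333bbbbbbbb#################################....##########bbbbb23
174 43333333bbbbbbb.2################################....##########3223334
175 5433333.bbbbbb32332##############################....##########5664445
176 5443322.bbbb3333332##############################....##########6777777
177 55532###bb33333332################################..###########7888888
178 5543##22233333322###############
[... 2788 characters left out ...]
66776677775444344..888888
216 5555543333345667666666666666655543334..o.66666777777765444444467888888
217 555555433333356666666666666676666oooooooo66666777777554444444478888888
218 555555533333334566766666666666666ooooooo.56677777765444444444578888.88
219 555555543333333345666666667677665oo.oo.66677777665444444444455688....8
220 555554443333333333455666667676666666ooo7777766554444444444446556......
221 455543333333333333333455556666666667.oo66665444444444444444564.4......
222 o4543333333333333333333344445555555555444444444444444344444564........
223 oo443333333333333333333333333333333333434434444444444444344654..4.....
224 ooo43333333333333333333333333333334344444334444444443443444644........
```

The mouth now shows balls at (276,202) and (279,209) held at the lip against the far wall. I'll draw back to let them drop.

```bash
python3 -m handwheel '{"grip":[0.5,0.5,0.5,0.5,0.5,0.5,0.5],"xyz":[[-0.06,0,0],[-0.04,0,0],[0,0,0],[0.03,0,0],[0,0,0],[-0.06,0,0],[0,0,0]],"yaw":[0,0,0,0,0,0,0]}' 30
python3 -c "
from h import *
grid(250,292,172,216)"
```

```text
t: 14.35
ee_pos: [0.569, -0.0258, 0.1302]
eef_rot: [3.139, 0.001, 1.567]
force: [-0.7, -0.5, 8.1]
finger_gap: 0.0642
finger_force: 34.5
172 ########################################bb
173 ######################22################.2
174 #####################b232##############...
175 ###################bbbb.42#########.......
176 ###############bbbbbbbbb32########......78
177 ##bb##########bbbbbbbbbbbb########....7788
178 ###b########bbbbbbbbbbbbbbbb######...77888
179 ###########bbbbbbbbbbbbbbbbb####25.7778887
180 ##########bbbbbbbbbbbbbbbbbbb2##27777788..
181 #########bbbbbbbbbbbbbbbbbbbb331277777....
182 #########bbbbbbbbbbbbbbbbbbbbb32#67777....
183 ########bbbbbbbbbbbbbbbbbbbbbb32#677777...
184 ########bbbbbbbbbbbbbbbbbbbbbb32#5677777..
185 #######bbbbb32.bbbbbbbbbbbbbbb.2#57777777.
186 #####bbbbbb3332bbbbbbbbbbbbbbb32#677777777
187 #####bbbbb33332bbbbbbbbbbbbbbb32#677777777
188 ####bbbbb333333.bbbbbbbbbbbbbb322567777777
189 ####bbbbb3333332bbbbbbbbbbbbbb333367777777
190 ####bbbb33333355553bbbbbbbbbbb343356777777
191 ###bbbbb233345677764bbbbbbbbb23.o.54677777
192 ###bbbbb222356778776
[... 403 characters left out ...]
#2322223bbbbbbbbb.3233333333333333322.oo.7
202 ##3322322.bbbbb3333333343333333333332.oo.7
203 #2332233332222333333333343333333333332oo77
204 .2332333333333333333333443333333333332oo77
205 22223333333333333333334443333333333223o.77
206 2222333333333333343333344433333332332oo777
207 o322233333333333343333444433333333322o.776
208 o32333333333333334333344433333333333o.7766
209 .o333333333333333443344443333333333..77776
210 7..3333333333333344444344333333333.6777777
211 66..33333333333334444455653333333467776677
212 666643333333333334444567776433334677776677
213 666665333333335554444668877433466766777777
214 666666554333357766655668877545677765677776
215 666666665555678766544567777777777766777754
```

```bash
python3 -m handwheel '{"grip":[0.5,0.5,0.5,0.5,0.5,0.5,0.5,0.5,0.5,0.5],"xyz":[[0.04,0,0],[0.05,0,0],[0.03,0,0],[0,0,0],[-0.16,0,0],[0,0,0],[0,0,0],[0.05,0,0],[0,0,0],[0,0,0]],"yaw":[0,0,0,0,0,0,0,0,0,0]}' 30
python3 -c "
from h import *
grid(248,292,172,218)"
```

```text
t: 15.65
ee_pos: [0.5687, -0.0224, 0.1299]
eef_rot: [3.14, -0.002, 1.567]
force: [-0.0, 3.1, 7.2]
finger_gap: 0.0638
finger_force: 34.5
172 ############################################
173 ############################################
174 #########################22################.
175 ########################b2232#############..
176 ######################bbbb242#########....77
177 ###################bbbbbbbb3#########...7787
178 #####bb#########bbbbbbbbbbbbb#######...77888
179 ######b########bbbbbbbbbbbbbbb######37778877
180 ######b######bbbbbbbbbbbbbbbbbb####1677777..
181 ############bbbbbbbbbbbbbbbbbbbb2##27777....
182 ############bbbbbbbbbbbbbbbbbbbb33#27777....
183 ############bbbbbbbbbbbbbbbbbbbbb32267777...
184 ###########bbbbbbbbbbbbbbbbbbbbbb322677777..
185 ##b########bbbbbbbbbbbbbbbbbbbbbb32167777777
186 ##b#######bbbbbbbbbbbbbbbbbbbbbbb.2#67777777
187 ########bbbbbbbbbbbbbbbbbbbbbbbbb32267777777
188 ########bbbbbbbbbbbbbbbbbbbbbbbbb32267777777
189 #######bbbbbbbbbbbbbbbbbbbbbbbbbb32257777777
190 #######bbbbbbbbbbbbbbbbbbbbbbbbbb33356777777
191 ######bbbbbbbbbbbbbbbbbbbbbbb
[... 589 characters left out ...]
3333333322oo67
204 oo##234223333332233334555544333333333222oo77
205 oo22233233333333333333444443333333333233o.77
206 4o2222233333333333333333333433333333332oo777
207 5o.222333333333333333333344433333333332o.766
208 66o32233333333333334333344443333333332o.7766
209 67..333333333333333433334443333333333..77776
210 667..3333333333333343334443333333333.6777777
211 6666..33333333333334334556643333333467776677
212 66667643333333333333445677764333334677776677
213 66666665333333333334445678876433466776777777
214 66666666554333333555545678876545677765677775
215 66666666666554467766545667777667777766777754
216 67666666666666678775335667..7777777777776544
217 56666666666666777777oooooooo7777777777755444
```

```bash
python3 -m handwheel '{"grip":[0.5,0.5,0.5,0.5,0.5],"xyz":[[0.03,0,0],[0,0,0],[-0.05,0,0],[0,0,0],[0,0,0]],"yaw":[0,0,0,0,0]}' 30
python3 -c "
from h import *
rimfit(174);grid(248,292,174,206)"
```

```text
t: 16.32
ee_pos: [0.5689, -0.0272, 0.13]
eef_rot: [3.14, 0.0, 1.567]
force: [-0.5, -0.6, 8.1]
finger_gap: 0.0637
finger_force: 34.4
mouth y,z [-0.0125  0.1559] tilt deg 81.9 rms 0.001 n 72 bbox [253 174  27  28] white 6
174 ######################bb2332##########.#....
175 ###################bbbbbb.42########........
176 ####bb###########bbbbbbbbb31########......87
177 ####bb#########bbbbbbbbbbbbb#######.....7888
178 ####bb#######bbbbbbbbbbbbbbbbb#####....78888
179 ############bbbbbbbbbbbbbbbbbbb###36.7778877
180 ###########bbbbbbbbbbbbbbbbbbbb2##47777887..
181 ###########bbbbbbbbbbbbbbbbbbbb33#477777....
182 ##########bbbbbbbbbbbbbbbbbbbbbb32367777....
183 ##########bbbbbbbbbbbbbbbbbbbbbb323677777...
184 #b#######bbbbbbbbbbbbbbbbbbbbbbb3226777777..
185 #######bbbbbbbbbbbbbbbbbbbbbbbbb32267777777.
186 #######bbbbbbbbbbbbbbbbbbbbbbbbb322677777777
187 ######bbbbbbbbbbbbbbbbbbbbbbbbbb324677777777
188 ######bbbbbbbbbbbbbbbbbbbbbbbbbb334567777777
189 ######bbbbbbbbbbbbbbbbbbbbbbbbb3343367777777
190 #####bbbbbbbbbbbbbbbbbbbbbbbbbb33.3356777777
191 #####bbbbbbbbbbbbbbbbbbbbbbbbbb23oo.54677777
192 #####bbbbbbbbbbbbbbbbbbbbbbbbb#.ooooo.467777
193 ###232bbbbbbbbbbbbbbbbbbbbbbb2oooooooo.45665
194 ###332bbbbbbbbbbbbbbbbbbbbbb3333.oooooo.3664
195 ###332bbbbbbbbbbbbbbbbbbbbb333333.oooooo.466
196 ###332bbbbbbbbbbbbbbbbbbbb33333333.oooooo367
197 ###332bbbbbbbbbbbbbbbbbbb33333333333.oooo.56
198 ###3322bbbbbbbbbbbbbbbbb3333333333333.oooo46
199 ###23222bbbbbbbbbbbbbb.333333333333333oooo47
200 1##232222bbbbbbbbbbbb33333333333333333.ooo.7
201 ###2332223bbbbbbbb.32333333333333333322.oo.7
202 .##2332233233..332333333334333333333332.oo.7
203 oo22332233333333333333333433333333333322oo77
204 oo22232333333333333333333444333333333332oo77
205 oo22223333333333333333334443333333333333o.77
```

```bash
python3 -m handwheel '{"grip":[0.5,0.5,0.5,0.5,0.5,0.5,0.5,0.5,0.5],"xyz":[[0.05,0,0],[0.06,0,0],[0,0,0],[-0.18,0,0],[0.03,0,0],[0.03,0,0],[0,0,0],[0,0,0],[0,0,0]],"yaw":[0,0,0,0,0,0,0,0,0]}' 30
python3 -c "
from h import *
rimfit(174);grid(248,285,184,206)"
```

```text
t: 17.55
ee_pos: [0.5689, -0.0291, 0.13]
eef_rot: [3.14, -0.0, 1.567]
force: [-0.1, 0.3, 6.5]
finger_gap: 0.0642
finger_force: 34.5
mouth y,z [-0.0143  0.1552] tilt deg 80.8 rms 0.001 n 73 bbox [252 174  28  28] white 10
184 bb######bbbbbbbbbbbbbbbbbbbbbbbb22467
185 bb#####bbbbbbbbbbbbbbbbbbbbbbbbb2#577
186 ######bbbbbbbbbbbbbbbbbbbbbbbbbb2#577
187 ######bbbbbbbbbbbbbbbbbbbbbbbbb32#677
188 #####bbbbbbbbbbbbbbbbbbbbbbbbbb334556
189 #####bbbbbbbbbbbbbbbbbbbbbbbbbb335336
190 ####bbbbbbbbbbbbbbbbbbbbbbbbbb.34.335
191 ####bbbbbbbbbbbbbbbbbbbbbbbbbb#2.oo.5
192 ####2bbbbbbbbbbbbbbbbbbbbbbbb.ooooooo
193 ###32bbbbbbbbbbbbbbbbbbbbbbb2oooooooo
194 ##233.bbbbbbbbbbbbbbbbbbbbbb3334.oooo
195 ##233.bbbbbbbbbbbbbbbbbbbbb233333.ooo
196 ##2332bbbbbbbbbbbbbbbbbbb333333333.oo
197 ##2332bbbbbbbbbbbbbbbbbb333333333333.
198 ###3322bbbbbbbbbbbbbbbb33333333333333
199 ###33222bbbbbbbbbbbbb.333334333333333
200 ###332222bbbbbbbbbb.33333333333333333
201 ###33223223bbbbbb33333333344333333333
202 .##3322333222322233333333343333333333
203 oo23322333333333333333333344333333333
204 oo.2322333333333333333333443333333333
205 oo22223333333333333333334443333333333
```

The interior is now all blue, so the beaker is empty. To right it I'll carry it over to the jar's +y side and push its bottom against the collar from there.

```bash
python3 -m handwheel '{"grip":[0.5,0.5,0.5,0.5,0.5,0.5,0.5,0.5,0.5,0.5],"xyz":[[0,0,-0.15],[0,0,-0.2],[0.18,0,0],[0.18,0,0],[0.18,0,0],[0.18,0,0],[0.17,0,0],[0,0,0.17],[0,0,0.18],[0,0,0]],"yaw":[0,0,0,0,0,0,0,0,0,0]}' 30
python3 -c "
from h import *
o=r.observe();print(o['ee_pos'].round(4))
c=cam('scene');print(proj(c,o['ee_pos']+[0,0,.02]))
t=cam('top')
hv=cv2.cvtColor(t['image'],cv2.COLOR_BGR2HSV)
grid(284,326,164,210,'top')
u=proj(c,o['ee_pos']+[0,0,.02]).astype(int);grid(u[0]-30,u[0]+30,u[1]-20,u[1]+26)"
```

```text
t: 18.9
ee_pos: [0.566, 0.1484, 0.1257]
eef_rot: [-3.133, 0.002, 1.567]
force: [0.1, 0.6, -1.0]
finger_gap: 0.0642
finger_force: 34.0
[0.566  0.1484 0.1257]
[309.9001957  237.63974299]
164 ooooo.3333333333333333332#3333333343443333
165 ..2333333333333333333333#2333333333333....
166 333333333333333333333333#333233333333ooooo
167 3333333333333333333333333333333333333.oo.o
168 33333333333333333333333333333333333333.ooo
169 33333333333333...ooooo...33333333333333.o.
170 33333333333.ooooooooooooo..3333333333333.o
171 333333333.ooooo......ooooooo.333333323333o
172 33333333oooo..2222222222.ooooo333333333333
173 3333333ooo.3222222222222222.ooo.3333333333
174 333333ooo.222222222222222222.oooo333333333
175 33333ooo2222222222222222222222.ooo33333233
176 3233ooo222222222222222222222222.oo.2333233
177 322ooo22222222222222222222222222.oo2233333
178 32.oo.222222223333333222222222222ooo233333
179 22oo.22222222223333332222222222222ooo23322
180 2.oo222222222222333322222222222222.oo23333
181 2oo.2222222223323332222222222222222oo.3333
182 2oo22223222333332322222222222222222.o.2333
183 .oo222333223333332
[... 3536 characters left out ...]
#######33233bbbbbbbbbbb.57888888888888888887776666
253 .........222#####332443bbbbbbbb.5788888888888888888886666666
254 .....##.23443####3324..33bbb56778888888888888888888887666666
255 ...##222345552###332.o.4447778888888888888888888888888766666
256 ###23334455554332343.455788888888888888888888888888888876666
257 233344444555554433445555688888888888888888888888888888886666
258 344444445555555444555555568888888888888888888888888888887666
259 444444455555545555555555558888888888888888888888888888888766
260 444444455555555555555555558888888888888888888888888888888876
261 444444555555555555555555558888888888888888888888888888888887
262 444455565555555555555555558888888888888888888888888888888888
```

```bash
python3 -m handwheel '{"grip":[0.5,0.5,0.5,0.5,0.5,0.5,0.5],"xyz":[[-0.04,0,0],[-0.04,0,0],[-0.03,0,-0.04],[-0.02,0,-0.05],[-0.03,0,-0.04],[-0.03,0,-0.04],[0,0,0]],"yaw":[0,0,0,0,0,0,0]}' 30
python3 -c "
from h import *
o=r.observe();c=cam('scene')
u=proj(c,o['ee_pos']+[0,0,.02]).astype(int);grid(u[0]-30,u[0]+30,u[1]-15,u[1]+30)"
```

```text
t: 19.98
ee_pos: [0.5692, 0.1104, 0.1642]
eef_rot: [3.14, -0.0, 1.567]
force: [-0.6, 0.1, -1.7]
finger_gap: 0.0642
finger_force: 34.0
198 #222333333322###############################################
199 2233333332222############################2.################2
200 2333333322222############################363###########34236
201 233322222222###########################bb.53##########377778
202 223221##222##########################bbbbbbb#########3788888
203 #22######22#######################bbbbbbbbbbb########4888888
204 ##########2########bb###########bbbbbbbbbbbbbb#######5888888
205 ##########2########bbbb########bbbbbbbbbbbbbbbbb####37888888
206 ##########2##########bb#######bbbbbbbbbbbbbbbbbb###278888888
207 ##########21#########b#######bbbbbbbbbbbbbbbbbbb332288888888
208 ##########2#################bbbbbbbbbbbbbbbbbbbb.42488888888
209 ############################bbbbbbbbbbbbbbbbbbbbb31588888888
210 ###########################bbbbbbbbbbbbbbbbbbbbbb.2688888888
211 ################b##########bbbbbbbbbbbbbbbbbbbbbbb#688888888
212 ###############bb#########bbbbbbbbbbbbbbbbbbbbbbbbb6
[... 1258 characters left out ...]
3332###23322##..#.................8888888888888888
233 333333333333332222332#...##.......7.......888888888888888888
234 33333333333332222232##..###.......78.....8888888888888888887
235 33333333333222222222##..###.......788..888888888888888888876
236 33333323222222222222#######......4788888888888888888888877..
237 33332222222222222222#######......478888888888888888888887.oo
238 22222222222222222221#######.......788888888888888888877..ooo
239 22222222222222222232#######......688888888888888888887.ooooo
240 22222222222222223332#######.....37888888888888888887..oooooo
241 22222222222223333332######......5788888888888888887..ooooooo
242 22222222223333333332######.....378888888888888887..ooooooooo
```

```bash
python3 -m handwheel '{"grip":[0.5,0.5,0.5,0.5,0.5,0.5,0.5,0.5,0.5,0.5],"xyz":[[0.16,0,0],[0.03,0,0],[0,0,0.1],[0,0,0.1],[0,0,0],[-0.04,0,0],[-0.04,0,0],[-0.03,0,0],[-0.02,0,0],[0,0,0]],"yaw":[0,0,0,0,0,0,0,0,0,0]}' 30
```

```text
t: 21.32
ee_pos: [0.5699, 0.1296, 0.126]
eef_rot: [3.137, -0.015, 1.562]
force: [-2.7, 24.5, 4.4]
finger_gap: 0.064
finger_force: 34.5
```

```bash
python3 -m handwheel '{"grip":[0.5,0.5,0.5,0.5],"xyz":[[-0.01,0,-0.03],[-0.02,0,-0.03],[-0.02,0,-0.03],[0,0,0]],"yaw":[0,0,0,0]}' 30
python3 -c "
from h import *
o=r.observe();c=cam('scene')
u=proj(c,o['ee_pos']+[0,0,.02]).astype(int);grid(u[0]-30,u[0]+30,u[1]-15,u[1]+26)"
```

```text
t: 21.82
ee_pos: [0.5694, 0.1158, 0.1431]
eef_rot: [3.138, -0.008, 1.565]
force: [-1.7, 12.1, 2.1]
finger_gap: 0.0639
finger_force: 37.5
207 ###23333333322##############################################
208 ##22333333322############################332###############3
209 12333333322222###########################342##########264347
210 2333322222222###########################bb3##########3787778
211 2232222#2222##########################bbbbbbb########5888888
212 #222#####22########b##############bbbbbbbbbbbb#######6888888
213 ##2#######2########bb###########bbbbbbbbbbbbbbbb####27888888
214 ##########22########bbb#########bbbbbbbbbbbbbbbb.##..7888888
215 ##########22########bbb#######bbbbbbbbbbbbbbbbbbb2#...888888
216 ##########22#################bbbbbbbbbbbbbbbbbbbbb1.....8888
217 ############################bbbbbbbbbbbbbbbbbbbbbbb......888
218 ############################bbbbbbbbbbbbbbbbbbbbbbb.......88
219 ###########################bbbbbbbbbbbbbbbbbbbbbbbb........8
220 ################b##########bbbbbbbbbbbbbbbbbbbbbbbb.........
221 ###############bbb########bbbbbbbbbbbbbbbbbbbbbbb
[... 1001 characters left out ...]
2######232###bbbbbbbbbbbbbbbbbbb.6888888888887.ooo
238 222222222222#####232####bbbbbbbbbbbbbbbbb5688888888877..oooo
239 2222222222222####232#####bbbbbbbbbbbbbb.6788888888887.oooooo
240 22222222222222###233######.bbbbbbbbbb.6788888888887..ooooooo
241 222222222222332#2233######..bbbb.55567888888888887.ooooooooo
242 22222222233333322222######....367777888888888887..oooooooooo
243 2222333333333333332#######....57888888888888887..ooooooooo..
244 3333333333333333322######....4788888888888888..ooooooooo.788
245 33333333333333322222#####....688888888888877..oooooooo.88888
246 3333333333333322.2222222....478888888888886.oooooooo.7888888
247 3333333333322221##233222..#37888888888887..oooooo..788888888
```

```bash
cat >> h.py <<'E'
def rf(f0=.02,z0=.02,t0=1.2,w=26):
    c=cam("scene");o=r.observe()["ee_pos"];hv=cv2.cvtColor(c["image"],cv2.COLOR_BGR2HSV)
    u=proj(c,o+np.array([0,.015,z0])).astype(int)
    b=np.zeros(hv.shape[:2],np.uint8);sl=(slice(u[1]-w,u[1]+w),slice(u[0]-18,u[0]+w));b[sl]=cv2.inRange(hv,(105,120,30),(125,255,255))[sl]
    k,l,st,ce=cv2.connectedComponentsWithStats(b);i=1+np.argmax(st[1:,4])
    f=np.zeros_like(b);cv2.fillConvexPoly(f,cv2.convexHull(np.argwhere(l==i)[:,::-1].astype(np.int32)),255)
    p=max(cv2.findContours(f,0,cv2.CHAIN_APPROX_NONE)[0],key=len)[:,0].astype(float)
    rays=[ray(c,q) for q in p]
    def res(v):
        C=np.array([o[0],v[0],v[1]]);n=np.array([0,np.sin(v[2]),np.cos(v[2])])
        return [np.linalg.norm(a+d*((C-a)@n)/(d@n)-C)-.033 for a,d in rays]
    q=least_squares(res,[o[1]+f0,o[2]+z0,t0],loss='soft_l1',f_scale=.001)
    print("mouth-TCP y,z",(q.x[:2]-o[1:]).round(4),"tilt",np.degrees(q.x[2]).round(1),"rms",np.sqrt(np.mean(q.fun**2)).round(4),st[i],u)
E
python3 -c "
from h import *
rf()"
python3 -m handwheel '{"grip":[0.5,0.5,0.5,0.5],"xyz":[[-0.04,0,-0.03],[-0.04,0,-0.03],[-0.04,0,-0.03],[0,0,0]],"yaw":[0,0,0,0]}' 30
python3 -c "
from h import *
rf()"
```

```text
mouth-TCP y,z [0.0195 0.0282] tilt 74.1 rms 0.0016 [289 210  31  32 663] [303 227]
t: 22.48
ee_pos: [0.5691, 0.0883, 0.1605]
eef_rot: [3.139, 0.0, 1.567]
force: [0.2, 0.3, -1.7]
finger_gap: 0.0635
finger_force: 38.3
mouth-TCP y,z [0.0243 0.0286] tilt 60.0 rms 0.0021 [282 196  32  34 799] [296 212]
```

```bash
python3 -m handwheel '{"grip":[0.5,0.5,0.5,0.5,0.5,0.5,0.5,0.5],"xyz":[[0.08,0,0],[0,0,0.07],[0,0,0],[-0.04,0,0],[-0.05,0,0],[-0.04,0,-0.02],[-0.04,0,-0.02],[0,0,0]],"yaw":[0,0,0,0,0,0,0,0]}' 30
python3 -c "
from h import *
rf(t0=.9)"
```

```text
t: 23.52
ee_pos: [0.5689, 0.076, 0.1559]
eef_rot: [3.139, -0.012, 1.564]
force: [-3.4, 16.8, 11.9]
finger_gap: 0.064
finger_force: 36.0
mouth-TCP y,z [0.0306 0.0325] tilt 40.8 rms 0.005 [278 194  36  34 935] [292 210]
```

```bash
python3 -m handwheel '{"grip":[0.5,0.5,0.5,0.5,0.5],"xyz":[[-0.03,0,-0.05],[-0.03,0,-0.04],[-0.03,0,-0.03],[-0.03,0,-0.02],[0,0,0]],"yaw":[0,0,0,0,0]}' 30
python3 -c "
from h import *
rf(.025,.03,.5,30)
o=r.observe();c=cam('scene')
u=proj(c,o['ee_pos']+[0,0,.01]).astype(int);grid(u[0]-28,u[0]+34,u[1]-22,u[1]+40)"
```

```text
t: 24.2
ee_pos: [0.5686, 0.0459, 0.1814]
eef_rot: [3.141, 0.0, 1.566]
force: [-0.7, 0.2, -0.8]
finger_gap: 0.0639
finger_force: 35.5
mouth-TCP y,z [0.0298 0.0315] tilt 39.6 rms 0.0051 [270 177  36  33 954] [284 189]
170 ....3333332##################################bbb###########44.
171 23333333322###############################################2444
172 3333333222################################################2754
173 333332222#################################################5885
174 322222#2222############################.#################27888
175 22####12232###########################..3###############258888
176 ########232##########################24553##########3655688888
177 #######112#######################bbbbb.55bbbb######37888888888
178 #######222#######22############bbbbbbbbbbbbbbb#####58888888888
179 #######232########22#########bbbbbbbbbbbbbbbbbbb###78888888888
180 #######222#########2#######bbbbbbbbbbbbbbbbbbbbbb#388888888888
181 ########23################bbbbbbbbbbbbbbbbbbbbbbb3.88888888888
182 #######233###############bbbbbbbbbbbbbbbbbbbbbbbbb..8888888888
183 #######23
[... 2569 characters left out ...]
2222334444565.5........888878.
222 333333344433333333333223222222222222344444564...........888887
223 333333333333333233322222222222222223344344654..5.........88888
224 333333333333333333222222222222222223443444644.............8888
225 333333333333333333232222222222222223434445544...5...........88
226 333333333333333333222222222222222233334455434................8
227 333333333333333323232222222222222333444454334.................
228 33333333333333333222222222222222233444554334.....5............
229 33333333333333333322222222222233344445544334..................
230 3333333333333223332222222223333444445543444...................
231 333333333333333332233333333333344455544......................8
```

```bash
python3 -m handwheel '{"grip":[0.5,0.5,0.5,0.5,0.5,0.5,0.5,0.5,0.5,0.5],"xyz":[[0.225,0,0],[0,0,0.08],[0,0,0],[-0.07,0,0],[-0.04,0,0],[-0.035,0,-0.012],[-0.035,0,-0.012],[-0.035,0,-0.01],[-0.03,0,-0.005],[0,0,0]],"yaw":[0,0,0,0,0,0,0,0,0,0]}' 30
python3 -c "
from h import *
rf(.025,.03,.3,30)
o=r.observe();c=cam('scene')
u=proj(c,o['ee_pos']+[0,0,.01]).astype(int);grid(u[0]-28,u[0]+34,u[1]-22,u[1]+36)"
```

```text
t: 25.6
ee_pos: [0.5685, 0.0422, 0.1732]
eef_rot: [3.141, 0.0, 1.566]
force: [0.2, -0.3, -0.6]
finger_gap: 0.0639
finger_force: 35.6
mouth-TCP y,z [0.0302 0.0314] tilt 41.2 rms 0.005 [269 179  36  33 933] [283 191]
171 55....333332#################################bbb###########444
172 354433333331##################################b###########2455
173 24333333322###############################################3776
174 23333332222###############################################5888
175 33333222222###############################################6888
176 332222##2#2###########################242################37888
177 22#####1222###########################4752###########2##378888
178 #######1232##########################45662##########3656788888
179 #######2232#####################bbbbb..55bbbb######47888888888
180 #######222#######12############bbbbbbbbbbbbbbb#####68888888888
181 #######222########2##########bbbbbbbbbbbbbbbbbbb##..8888888888
182 ########23#########b#######bbbbbbbbbbbbbbbbbbbbbb#...888888888
183 ########231###############bbbbbbbbbbbbbbbbbbbbbbb3....88888888
184 ########33
[... 2300 characters left out ...]
2222222344444578888.888888....
219 45665433543333333oooooo33333332222222233444455788....8888888..
220 33455555665433333333ooo3333333222222223444446556.......888887.
221 33333455556543333333.o.33333322222222234444565.4........888888
222 3333333344453333333333233222222222222234444564...........88888
223 3333333333333333333322222222222222222344344654..5.........8888
224 3333333333333322332222322222222222222343444644.............888
225 3333333333333333332323223222222222223434445544...5...........8
226 3333333333333333232222322222222222233334455434................
227 333333333333333333232222222222222233344445433.................
228 333333333333333333233222222222222233444554334.....5...........
```

```bash
python3 -c "
from h import *
c=cam('scene');V=c['image'].max(2)
for y in range(176,214): print(y,''.join('%x'%(v//13) if v//13<16 else '.' for v in V[y,250:310]))"
```

```text
176 67665544444421111121111111211111111111149522222222322112224.
177 555433344454211111210111112111111111111afc5122212222214317e.
178 44333323447421111111111111111111111134adfd722221122227ecef..
179 323322234474111111211112211111111227aacccba8522222227f......
180 223222225463121111442222222111123799988778888a732222c.......
181 2222222256531111213443222222112799865444444569995224........
182 221222224563111111134322222123899644444444444568963b........
183 222222223574111111112222222358a85444444444444445896f........
184 21122222276311111221222222369a854444444444444444589d........
185 1122222128521112222222222258a8654444444444444444458a........
186 111221222631111122222221226b965554444444444444444459d.......
187 111122222221111321222222247b855555444444444444444446a.......
188 01112222122111143222221225a96555555444444444444444449d......
189 21112212222221253221112237b855555555444445444444444469......
190 31112221212332232211113359965555555554444444444444444af....f
191 3111122222233322221123456a8655555555544454454454444449e..fee
192 4111122222233312212124556c8555555555444444444554454548cf
[... 669 characters left out ...]
42112236854445556aa99655556666666766777889b.......
204 7666666666421122368444455559bbba9866776676766778888cb.......
205 76666666666422223685344555569bbbb97777777777788889bb........
206 76666666667642222665344555556acb97777777777788889bcd........
207 866666667666632226543444454457bb8777777777778899bba.........
208 8766666666677632265534444444558aa87777777788999cbdf.........
209 986666666666676546543444444444468ba977777899abbca...........
210 9976666666677777665544444444444458aaba99abcccba9c...........
211 998766666676667776665555555555555478a9aabbcdb988c...........
212 99997666666666667777776776666666666777899ceb9888d...........
213 99999766666667766776777887677777666788888dc98889............
```

```bash
cat >> h.py <<'E'
def fitpts(p,c):
    o=r.observe()["ee_pos"]; rays=[ray(c,q) for q in p]
    def res(v):
        C=np.array([o[0],v[0],v[1]]);n=np.array([0,np.sin(v[2]),np.cos(v[2])])
        return [np.linalg.norm(a+d*((C-a)@n)/(d@n)-C)-.0325 for a,d in rays]
    best=min((least_squares(res,[o[1]+.03,o[2]+.03,t],loss='soft_l1',f_scale=.001) for t in(.1,.5,1,1.4)),key=lambda q:q.cost)
    C=best.x; th=C[2]; a=np.array([np.sin(th),np.cos(th)]);n=np.array([np.cos(th),-np.sin(th)])
    print("mouth",C[:2].round(4),"rel TCP",(C[:2]-o[1:]).round(4),"tilt",np.degrees(th).round(1),"rms",np.sqrt(np.mean(best.fun**2)).round(4))
    print("bottom centre",(C[:2]-.09*a).round(4),"front corner",(C[:2]-.09*a+.033*n).round(4),"back corner",(C[:2]-.09*a-.033*n).round(4))
E
python3 -c "
from h import *
c=cam('scene')
fitpts([(280,183),(277,187),(275,193),(276,200),(278,204),(282,208),(284,210),(297,181),(300,183),(302,186),(303,190),(304,194),(302,199),(301,203),(299,206),(296,209),(292,211),(288,179)],c)"
```

```text
mouth [0.0792 0.2103] rel TCP [0.0362 0.0374] tilt 58.5 rms 0.0011
bottom centre [0.0025 0.1633] front corner [0.0197 0.1352] back corner [-0.0148  0.1914]
```

```bash
python3 -m handwheel '{"grip":[0.5,0.5,0.5,0.5,0.5,0.5,0.5,0.5,0.5],"xyz":[[0.15,0,0],[0.15,0,0],[0,0,0.13],[0,0,0],[-0.04,0,0],[-0.04,0,0],[-0.035,0,-0.015],[-0.035,0,-0.015],[0,0,0]],"yaw":[0,0,0,0,0,0,0,0,0]}' 30
python3 -m handwheel '{"grip":[0.5,0.5,0.5,0.5],"xyz":[[-0.03,0,-0.005],[-0.03,0,-0.005],[-0.03,0,0],[0,0,0]],"yaw":[0,0,0,0]}' 30
python3 -c "
from h import *
c=cam('scene');V=c['image'].max(2)
o=r.observe();u=proj(c,o['ee_pos']+[0,.03,.03]).astype(int);print(u)
for y in range(u[1]-25,u[1]+32): print(y,''.join('%x'%(v//13) if v//13<16 else '.' for v in V[y,u[0]-35:u[0]+30]))"
```

```text
t: 26.98
ee_pos: [0.5698, 0.076, 0.1561]
eef_rot: [3.137, -0.009, 1.564]
force: [-2.3, 12.5, 8.3]
finger_gap: 0.0638
finger_force: 36.4
t: 27.48
ee_pos: [0.5698, 0.061, 0.159]
eef_rot: [3.136, -0.015, 1.562]
force: [-3.5, 20.2, 12.9]
finger_gap: 0.0639
finger_force: 34.2
[292 206]
181 89aa987767422221111111111111111111111112116e.b31112112222d.......
182 99987777764222211111111111111111112112112226e821111112222d.......
183 887777766522222111111111111111111111111222226422211112222........
184 777777655432222111111111111111121111111222222233322112224........
185 677766544421222211111111111111111111111212222233322212225........
186 7665544444211222121111111111111111113d722222222222222222b........
187 5444444453111112111111121111111111115.d52222212222212227.........
188 333344456311111111111121121111111125bdd732221122224ed8bf.........
189 333234455211111111111211111111148aa7aba98995222224e..def.........
190 3222234432211113311122212111127a99965677789a952228..feeef........
191 22322355311121124532222222126a9864444444446989732aeeeeeeee.......
192 2222235531111111354222222227aa74444444444444
[... 2471 characters left out ...]

228 66666666666666666666666666666669abb9888aaaaaa....................
229 66666666666666666666666666666669bba8889aaaaaa....................
230 6666666666666666666666666676667bba88999aaaaaa....................
231 7776666666666666666666776776767a98899899aaaaa....................
232 777777777677666766777777667666588889878aaaaaae...................
233 7777777777777777777777677666555889987589aaaaaf...................
234 7777777777777777777777666555554689976589aaaa9....................
235 6777777777777777777666665555554468755589aaaa8....................
236 666667777777776666666555555555444555558aaaaa9....................
237 666666666666666666555555555555433555558aaaaa8....................
```

```bash
python3 -c "
from h import *
c=cam('scene')
fitpts([(257+a,b) for a,b in[(27,192),(25,195),(24,198),(23,203),(23,207),(24,210),(25,213),(28,216),(31,219),(46,191),(48,194),(50,197),(52,201),(53,205),(52,209),(51,212),(49,215),(46,218),(43,220),(34,189)]],c)"
```

```text
mouth [0.0999 0.2017] rel TCP [0.0389 0.0427] tilt 47.9 rms 0.0009
bottom centre [0.0332 0.1413] front corner [0.0553 0.1168] back corner [0.011  0.1658]
```

```bash
python3 -m handwheel '{"grip":[0.5,0.5,0.5,0.5,0.5,0.5],"xyz":[[-0.03,0,0],[-0.03,0,0],[-0.03,0,0],[-0.03,0,0],[0,0,0],[0,0,0]],"yaw":[0,0,0,0,0,0]}' 30
python3 -c "
from h import *
c=cam('scene');V=c['image'].max(2)
o=r.observe();u=proj(c,o['ee_pos']+[0,.03,.03]).astype(int);print(u)
for y in range(u[1]-20,u[1]+26): print(y,''.join('%x'%(v//13) if v//13<16 else '.' for v in V[y,u[0]-18:u[0]+30]))"
```

```text
t: 28.32
ee_pos: [0.5708, 0.0367, 0.1601]
eef_rot: [3.133, -0.014, 1.563]
force: [-2.7, 18.9, 16.1]
finger_gap: 0.0635
finger_force: 33.0
[285 198]
178 1111111111111111111111222212223332122228........
179 11111211111111111113c722222222332212122c........
180 11112222111111113558d975422222222112227.........
181 11111221111111249878a8889b952222217888f.........
182 1112222112112885876555568a9a95224d..............
183 21222222121999854444444444599b73b...............
184 43222222217b96444444444444445999b...............
185 432222225aa754444444444445454479c...............
186 12222228ac9544444444444444444456bc..............
187 22222229d954444444444444544544446ad.............
188 22222269c7444444444545444454444547ae............
189 2222226c954444445544444444444444448c........ff..
190 2222225b744444444444444444445454544cf.....feeef.
191 222223896444444444444544444554554448e....eeeeeee
192 211324a95444444444444444554544544445de.feeeeeeee
193 114545a85444444444544445444444454455badeeeeeeeee
194 126645c8444455444454545444444454455589deeeeeeeee
195 156545d955455444445444545454445455556bdeeeeeeee
[... 785 characters left out ...]
...........
211 35555555555555445579bba99cbb856b................
212 4555555555555555444445555544467d................
213 4555555555555554454444444444689.................
214 555555555555444544444444444578af................
215 5555555555454444444444444457889e................
216 555555555555554444444444457888e.................
217 55555555555554444444444457888a..................
218 55555555555444444444444578989b..................
219 6555555545444445444444578888bcf.................
220 7765555544444444444444788889dbbd................
221 777655444544444444445788888bdaaa................
222 676765544444444444555888999cda9ad...............
223 66666655554445545555788889adc99abd..............
```

```bash
python3 -c "
from h import *
c=cam('scene')
fitpts([(267+a,b) for a,b in[(8,187),(7,190),(6,194),(7,198),(8,201),(10,204),(12,207),(15,209),(14,182),(26,181.5),(30,183),(32,186),(34,189),(36,192),(37,196),(37,199),(36,202),(34,205),(31,208),(25,210)]],c)"
```

```text
mouth [0.0788 0.2102] rel TCP [0.042  0.0501] tilt 25.4 rms 0.0012
bottom centre [0.0402 0.1289] front corner [0.07   0.1148] back corner [0.0103 0.1431]
```

```bash
python3 -m handwheel '{"grip":[0.5,0.5,0.5,0.5,0.5,0.5],"xyz":[[-0.03,0,0],[-0.03,0,0],[-0.03,0,0],[0,0,0],[0,0,0],[0,0,0]],"yaw":[0,0,0,0,0,0]}' 30
python3 -c "
from h import *
c=cam('scene');V=c['image'].max(2)
o=r.observe();u=proj(c,o['ee_pos']+[0,.03,.03]).astype(int);print(u)
for y in range(u[1]-20,u[1]+26): print(y,''.join('%x'%(v//13) if v//13<16 else '.' for v in V[y,u[0]-18:u[0]+30]))"
```

```text
t: 29.18
ee_pos: [0.5716, 0.0157, 0.1604]
eef_rot: [3.131, -0.008, 1.564]
force: [-0.4, 10.5, 16.7]
finger_gap: 0.063
finger_force: 31.0
[279 192]
172 111111111111111111111222222223333211222377798999
173 111112111111111111122333222222323212222579be.caa
174 111112211111111239a988abb96422322112224ade......
175 11112221111112466998889aa98a9522211123cf........
176 21122111111248666444454555799b7326cbad..........
177 311222122129885444444444444459997d.ff...........
178 55322222229a75444444445454445479bc..............
179 3532222239a6444444554555555455459bc.............
180 13222224ab744444444454544444555559cd............
181 12222227c9544444444445555454554544acf...........
182 22212229b74444444454454545445554445bc...........
183 2222225b9544444455444454545454554446c...........
184 2222226c8444444455455555445445554444bd..........
185 2222237d84444444454555455444454544457c..........
186 1112367c74444445444554544544554445455df.........
187 1126867a74444444455455455554444444455bb.........
188 115ec57a744444444555455445445444445559a.........
189 238da56b744444444554555445554454555559a.........
[... 784 characters left out ...]
e..........
205 53445555555555555555554444444445adffee..........
206 54545555555555555555544444444449dfffcd..........
207 5555555555555555555545444444446aefffbc..........
208 5555555555555555554554444444449bef.d9c..........
209 555555555555555555545554444447bdffea8c..........
210 55555555555555544554445444445cdefeb98c..........
211 67655555555555554455444544448efffc988c..........
212 6765555555555555544544444444cfffda988e..........
213 7665555555555554444454444449efec98889...........
214 776555555555555444544444447cfec98888af..........
215 77765555555555544444544447adec9888989e..........
216 7777765555555444544444447acdb9888888e...........
217 777777554554544444444447bcaa9888888a............
```

```bash
python3 -c "
from h import *
c=cam('scene')
fitpts([(261+a,b) for a,b in[(12,177),(9,179),(7,182),(6.5,185),(7,189),(8,192),(9,194),(11,197),(13,199.5),(16,201.5),(24,202.5),(28,175),(31,178),(34,181),(36,184),(37.5,187),(38,190),(37,193),(35.5,196),(34,198),(31,201),(22,174)]],c)"
```

```text
mouth [0.0605 0.2157] rel TCP [0.0449 0.0553] tilt 20.1 rms 0.0012
bottom centre [0.0296 0.1312] front corner [0.0606 0.1199] back corner [-0.0014  0.1425]
```

Tilt is now about 20° and the beaker is still held. I'll carry it back to its free start area and press it gently onto the bench, which rights it the rest of the way.

```bash
python3 -m handwheel '{"grip":[0.5,0.5,0.5,0.5,0.5,0.5,0.5,0.5,0.5,0.5],"xyz":[[0.03,0,0],[0,0,-0.2],[-0.1,-0.03,-0.05],[-0.2,-0.07,0],[-0.25,-0.08,0],[-0.25,-0.09,0],[-0.25,-0.09,0],[-0.2,-0.08,0],[-0.15,0,0],[0,0,0]],"yaw":[0,0,0,0,0,0,0,0,0,0]}' 30
python3 -m handwheel '{"grip":[0.5,0.5,0.5,0.5],"xyz":[[0,0,0.2],[0,0,0.2],[0,0,0.15],[0,0,0]],"yaw":[0,0,0,0]}' 30
python3 -c "
from h import *
c=cam('scene');V=c['image'].max(2)
o=r.observe();u=proj(c,o['ee_pos']+[0,.03,.03]).astype(int);print(u)
for y in range(u[1]-20,u[1]+34): print(y,''.join('%x'%(v//13) if v//13<16 else '.' for v in V[y,u[0]-25:u[0]+30]))"
```

```text
t: 30.52
ee_pos: [0.4778, -0.2637, 0.2045]
eef_rot: [-3.141, 0.0, 1.563]
force: [0.4, 0.1, -1.0]
finger_gap: 0.0629
finger_force: 33.6
t: 31.02
ee_pos: [0.4772, -0.2596, 0.0929]
eef_rot: [-3.136, -0.003, 1.567]
force: [-0.1, -0.1, -0.4]
finger_gap: 0.0627
finger_force: 33.6
[253 136]
116 cb97642221111111111111111111114876411111222677777765455
117 9766642221111111111111111112225986421111212677777656544
118 6665422221111111111111111112122566311111222677776554544
119 6543432111111111111111111111122256411112223677775554555
120 4444697211111112111111111111221235311111222777776544445
121 3344afb311111111111111111334333212222211223677775544444
122 2236e.a210111121111112245666657743232221123677774544444
123 2246ed7111111111111125467656669967632211224777774554445
124 1156ca3111222221111657544444444459874212126777774565554
125 1235752111343221127a74444444444444689535567777774556655
126 1235752111122222269744444444444444449967877777774555566
127 2225752111122222497444444444444444444997888777774555555
128 2224642112222222896444444444444445444497788777775555555
129 2224641112122122a84444444444444
[... 1724 characters left out ...]
aa85554444444447d......fffffffffffa77777
159 aaaaaaaaaaaaaaaaaa98644444447df.......ffffffffffc877777
160 aaaaaaaabbaaaaaaaaaa98888888a........ffffffffffc8777777
161 aaaaecaabbbaaaaaaaaaaaabaaaaa.........fffffffff97777777
162 aaaafdaaabbabbaaaaaaaaabbbaaae....f....ffffffff97777777
163 aaaacbaaaabbbbaaaaaababbaaaaaa...........ffefffd8777778
164 aaaaaaaaaaababbbaababbaaaaaaab.............fffff9777889
165 aaaaaaaaaaaaabbbaabaaaaaaaaaae..................b888999
166 caadcaaaaaaabbbbbbbbaaaaaaaaa...................fea9999
167 .ff.fbaaaabbbbbbbbbbaaaaaaaae.....................fa999
168 .....daaabbbbaa8abbbbaaaaaae.......................fea8
169 ......cbbbbaa87789abbbaaadf..........................ec
```

```bash
python3 -m handwheel '{"grip":[0.5,0.5,0.5,0.5],"xyz":[[0,0,0.1],[0,0,0.1],[0,0,0.03],[0,0,0]],"yaw":[0,0,0,0]}' 25
python3 -m handwheel '{"grip":[0.5,0.5,0.5],"xyz":[[0,0,0.02],[0,0,0.01],[0,0,0]],"yaw":[0,0,0]}' 25
python3 -c "
from h import *
c=cam('scene');V=c['image'].max(2)
o=r.observe();u=proj(c,o['ee_pos']+[0,.03,.03]).astype(int);print(u)
for y in range(u[1]-18,u[1]+30): print(y,''.join('%x'%(v//13) if v//13<16 else '.' for v in V[y,u[0]-25:u[0]+20]))"
```

```text
t: 31.58
ee_pos: [0.4799, -0.2612, 0.05]
eef_rot: [3.14, 0.001, 1.567]
force: [0.2, -0.3, -0.3]
finger_gap: 0.0626
finger_force: 33.6
t: 31.95
ee_pos: [0.4794, -0.2609, 0.0432]
eef_rot: [3.142, 0.0, 1.567]
force: [0.1, -0.5, -0.9]
finger_gap: 0.0626
finger_force: 33.6
[253 151]
133 77666642221111111111111111112238aa73111112278
134 676654322211111111111111111112248a73111222378
135 665444322111111111111111111122224851211122477
136 444444642111111111111111111112222432221121478
137 333447862111111111111112267887752223321222578
138 222449951111111111111277478998978853221122578
139 222359841111111111117798544444459996321234788
140 221359621112322121159854444444444488856888aa9
141 11137a721111432112686444444444444446899baabaa
142 11238a73111122222487444444444444444459aaabaab
143 22126852112122222885444444444444444446aaaaabb
144 11124641111122224a744444444444454444447baaaaa
145 122234211112222269644444444444444444444aaabbb
146 1222221111111213685444444444444444444448aabab
147 1222122211221157785444444444444444444456aabbb
148 1122223322111289785444444444444444444455babba
149 11222222222225986
[... 878 characters left out ...]

167 aaaaaaaaaabba8655555544444444444444e.........
168 aaaaaaaabbba98655555555444444444449..........
169 f.f.fcabbba87655555544444444444443e..........
170 .........d97655555555444444444443a...........
171 .........c7555555555444444444443ae...........
172 ........ea655555555544444444433ae............
173 ......fdcb9655555555544555544acef............
174 .......dbaa98655555554567776befff............
175 ........dbaaa988655555567deef................
176 .eddf....ebaaaaa989889999e...................
177 edcbdf....eaabbaaabaaaaaad...................
178 dcccccf....dbaaaaaaababcef...................
179 ccccccdf...ffcbababaacef....f................
180 cccccccce....fdbaaacef.....eddf..............
```

```bash
python3 -m handwheel '{"grip":[0.5,0.5,0.5,0.5],"xyz":[[0,0,0.015],[0,0,0.01],[0,0,0.01],[0,0,0]],"yaw":[0,0,0,0]}' 25
python3 -c "
from h import *
c=cam('scene');V=c['image'].max(2)
o=r.observe();u=proj(c,o['ee_pos']+[0,.03,.03]).astype(int);print(u)
for y in range(u[1]-18,u[1]+30,2): print(y,''.join('%x'%(v//13) if v//13<16 else '.' for v in V[y,u[0]-25:u[0]+20]))"
```

```text
t: 32.5
ee_pos: [0.4799, -0.2616, 0.0405]
eef_rot: [3.139, 0.002, 1.568]
force: [-7.3, 0.6, 30.4]
finger_gap: 0.0626
finger_force: 35.2
[253 152]
134 77666532221111111111111111111138ab62111222477
136 655444421111111111111111111122224852211122678
138 323448a61111111111111125667656885222321122578
140 221469721112222111125544444444446888523347aa9
142 12227a6211113222237754444444444444559aaabaabb
144 12125641111222223974444444444444454445aaaabbb
146 122233211122222287544444444444444444444aabbbb
148 1112222212211277985444444444444444444458aabba
150 12122222222117a76b7444444444444444444557aa988
152 731222212222599557a74444444444544444455ca8888
154 b9632431212669755568765545654444444446b878898
156 abbaba6111276645555568aa7555755444479a6bdddda
158 aaaaaa7212267445555555559a89aa99989754cffffff
160 aaaaba96311553455555555545444444444447effffff
162 aaaaaaaa95245445555555445444444444444f.ffffff
164 aaabaaaabaa8645555555555444444444445e......ff
166 aaaaaaaaecaaa6555555545444444444444a.........
168 baaaaaabbbba97555555554444444444448..........
170 ........db966555555545444444444447...........
172 ........ea655555555544444444443adf...........
174 .......dbba98655555555576665befff............
176 .dcd.....ebaaaaa989999989e...................
178 ccccccf....dbbaababaabbcef...................
180 cccccccce....fdbaabcef.....dddf..............
```

```bash
python3 -m handwheel '{"grip":[0.5,0.5,0.5,0.76,0.78,0.82,0.86,0.9,0.9,0.9],"xyz":[[0,0,-0.01],[0,0,0],[0,0,0],[0,0,0],[0,0,0],[0,0,0],[0,0,0],[0,0,0],[0,0,0],[0,0,0]],"yaw":[0,0,0,0,0,0,0,0,0,0]}' 20
python3 -c "
from h import *
c=cam('scene');V=c['image'].max(2)
o=r.observe();u=proj(c,o['ee_pos']+[0,.03,.03]).astype(int);print(u)
for y in range(u[1]-18,u[1]+30,2): print(y,''.join('%x'%(v//13) if v//13<16 else '.' for v in V[y,u[0]-25:u[0]+20]))"
```

```text
t: 33.8
ee_pos: [0.4794, -0.2609, 0.0381]
eef_rot: [-3.142, 0.0, 1.567]
force: [-0.0, 0.9, 0.6]
finger_gap: 0.0769
finger_force: 0.0
[254 153]
135 665543222111111111111111111112225885111121147
137 334455311211111111111111122343221223331112147
139 213685101111111111114879877789968842222356678
141 224642111453222110467544444444444598537aabaa9
143 21474111113222233775444444444444444579aaaaabb
145 12331112212222369854444444444444444444bbabbbb
147 2222211222212487a7444444444444454444445baabba
149 2222332221159aa796444444444444444445455aaaa98
151 21122222225aaa856a744444444444444444455a98888
153 22222122249aa95557975554444444444444557a88888
155 54741112459aa6455559b85555766544444459b688888
157 aab6111266797455555559bba7555575447aa7dfffdcc
159 aaa72322676854555555555569ba788898754d..fffff
161 aaaa832257665455555555544444444444449efffffff
163 aaaaa9755766544555555554444444444449....fffff
165 aaaaaaae.da954455555554444444444449..........
167 aaaaaae.deca7555554544444444444446...........
169 aaaababeca98655555544444444444444f...........
171 ...f...ea7555555555444444444443af............
173 ......dcb96555555554445447557bef.............
175 .f.....ebaaa96555555556788cef................
177 cccdf....eaaaaaabb9a99aad....................
179 cccccce....fcbaaaaabcef....f.................
181 bccccccce.....dbbcf.....edcddf......fdeee..f.
```

```bash
python3 -m handwheel '{"grip":[1,1,1,1,1,1,1],"xyz":[[0,0,0],[0,0,0],[0,0,-0.05],[0,0,-0.1],[0,0,-0.2],[0,0,-0.3],[0,0,0]],"yaw":[0,0,0,0,0,0,0]}' 20
python3 -c "
from h import *
c=cam('scene');V=c['image'].max(2)
for y in range(132,180,2): print(y,''.join('%x'%(v//13) if v//13<16 else '.' for v in V[y,225:285]))"
```

```text
t: 34.72
ee_pos: [0.4821, -0.2624, 0.1738]
eef_rot: [3.131, 0.006, 1.567]
force: [0.8, -0.1, 0.2]
finger_gap: 0.0855
finger_force: 0.0
132 c77777777777789abbbbbbbbbbbbbbbbabba888888888888777555555555
134 fa9877777777789aabbbbbbbbbbbbbbbbbbbaa9888888887877555555555
136 eabba8877899abaa8999aaa98899a9abaababbbba9888888877655555555
138 fabbaaaaaba988a998777777776666558aaaabbbbbba9888888645555555
140 caaabbabba878a877777777767666555559cefffffcbba99888645555555
142 aaa99889aabac9777777777777666655556b.......daabaaa8745555555
144 98777777789ac977777777776666665556aa.........cbabbb955555555
146 77777778777869977777777766666656ab87............c98865555555
148 98777777777755689998777776789a898777e...........fa8886555555
150 ba9877787777655555577899998777777777af.............feedd8655
152 abbaa8abceff.a55556666677777777777777cdf...................f
154 aacf.........b55556666667777777777775d......................
156 ..........fca75555666667777777777777a....ffffffffff...eaca88
158 .......fcaaaa745555666676777777777777f..ffffffffffffa7677788
160 ......daaabaaa65555666667777777777777f..ffffffefffc877777777
162 .....eaaaaaaba75556666667777777777777d....ffffffff9677777788
164 ......caaaabaa75555566667777777777777c........fefff977788999
166 .......caaaaaa65555666676777777777777c.............feb9999a9
168 ..........fc9886555666667777777777776e.................fc988
170 .............da655556666777777777776e.....................ed
172 de........ecbaaaa8665666677777776ad.........................
174 ..........dbaaaaaaaa9998889acdef............................
176 ...fdcdf....ebaaaaaaaaaaaaabe..........................f....
178 fedcccccdf....dbaaaaaaaaabce................................
```

The beaker stands upright: vertical sides at columns 238–262 and a level rim. Now I'll move over to the lid.

```bash
python3 -m handwheel '{"grip":[1,1,1,1,1,1,1,1,1,1],"xyz":[[0,0,-0.15],[0.272,0.026,0],[0.272,0.026,0],[0.272,0.026,0],[0.272,0.026,0],[0.272,0.026,0],[0.272,0.026,0],[0.272,0.026,0],[0.272,0.026,0],[0.274,0.026,0]],"yaw":[0,0,0,0,0,0,0,0,0,0]}' 40
python3 -m handwheel '{"grip":[1,1,1,1,1],"xyz":[[0,0,0],[0,0,0],[0,0,0],[0,0,0],[0,0,0]],"yaw":[-0.1,-0.1,-0.1,0,0]}' 40
python3 - <<'E'
from h import *
t=cam("top")
a=cv2.resize(t["image"][160:215,278:333],(400,400),interpolation=cv2.INTER_CUBIC)
b=cv2.resize(t["image"][200:245,365:410],(400,400),interpolation=cv2.INTER_CUBIC)
cv2.imwrite("pics/last.png",np.hstack([a,b]))
E
```

```text
t: 36.02
ee_pos: [0.5271, 0.2304, 0.1966]
eef_rot: [-3.139, 0.001, 1.567]
force: [1.3, -0.3, 0.4]
finger_gap: 0.0857
finger_force: 0.0
t: 36.65
ee_pos: [0.5276, 0.2287, 0.1973]
eef_rot: [-3.14, -0.0, 2.036]
force: [-0.2, -0.5, -0.3]
finger_gap: 0.0854
finger_force: 0.0
```

View pics/last.png

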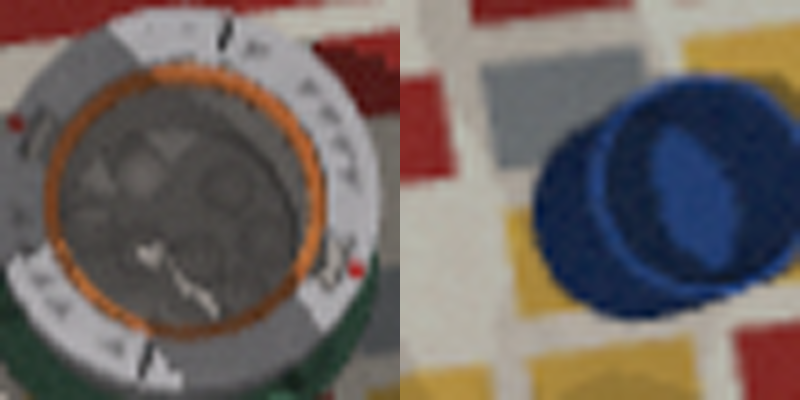

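The left crop shows balls on the jar floor around (140,165)–(230,240); the right crop shows the beaker empty. Now I'll grip the lid's wing.

```bash
python3 -m handwheel '{"grip":[1,1,1,1,1,0,0,0,0,0],"xyz":[[-0.006,0.003,0.25],[0,0,0.25],[0,0,0.2],[0,0,0.09],[0,0,0],[0,0,0],[0,0,0],[0,0,0],[0,0,0],[0,0,0]],"yaw":[0,0,0,0,0,0,0,0,0,0]}' 60
python3 -m handwheel '{"grip":[0,0,0],"xyz":[[0,0,0],[0,0,0],[0,0,0]],"yaw":[0,0,0]}' 80
```

```text
t: 37.95
ee_pos: [0.5294, 0.2282, 0.0407]
eef_rot: [3.141, 0.0, 2.038]
force: [0.7, 0.5, 4.0]
finger_gap: 0.0133
finger_force: 60.0
t: 38.33
ee_pos: [0.5294, 0.2283, 0.0407]
eef_rot: [3.14, 0.0, 2.038]
force: [-0.7, 0.7, 6.6]
finger_gap: 0.0134
finger_force: 78.8
```

```bash
python3 -m handwheel '{"grip":[0,0,0,0,0,0,0,0,0,0],"xyz":[[0,0,-0.15],[0,0,-0.25],[0,0,-0.25],[0,0,-0.2],[-0.192,-0.061,0],[-0.192,-0.061,0],[-0.192,-0.061,0],[-0.192,-0.061,0],[-0.192,-0.061,0],[-0.192,-0.061,0]],"yaw":[0,0,0,0,0,0,0,0,0,0]}' 80
python3 -m handwheel '{"grip":[0,0,0,0,0,0,0,0],"xyz":[[0,0,0],[0,0,0],[0,0,0],[0,0,0],[0,0,0],[0,0,0],[0,0,0],[0,0,0]],"yaw":[0.1,0.1,0.1,0.1,0.1,0.063,0,0]}' 80
python3 - <<'E'
from h import *
o=r.observe();print(o["ee_pos"],o["eef_rot"])
z=o["ee_pos"][2]-.0407+.011; yw=o["eef_rot"][2]
for n in("scene","top"):
    c=cam(n);hv=cv2.cvtColor(c["image"],cv2.COLOR_BGR2HSV)
    for s in(1,-1):
        P=[o["ee_pos"][0]+s*.0525*np.cos(yw),o["ee_pos"][1]+s*.0525*np.sin(yw),z]
        u=proj(c,P);ui=u.astype(int)
        m=cv2.inRange(hv,(12,110,60),(28,255,255));M=np.zeros_like(m);M[ui[1]-9:ui[1]+10,ui[0]-9:ui[0]+10]=m[ui[1]-9:ui[1]+10,ui[0]-9:ui[0]+10]
        k,l,st,ce=cv2.connectedComponentsWithStats(M)
        print(n,s,u.round(1),[(int(st[i,4]),ce[i].round(1),(onz(c,ce[i],z)[:2]-o["ee_pos"][:2]).round(4)) for i in range(1,k) if st[i,4]>2])
E
```

```text
t: 39.58
ee_pos: [0.5669, -0.0118, 0.2088]
eef_rot: [-3.139, -0.001, 2.038]
force: [0.9, 0.9, -3.0]
finger_gap: 0.0129
finger_force: 78.6
t: 40.58
ee_pos: [0.5672, -0.0105, 0.2095]
eef_rot: [-3.14, 0.001, 1.156]
force: [0.2, -0.5, -2.9]
finger_gap: 0.0128
finger_force: 78.6
[ 0.56720969 -0.01052731  0.20946601] [-3.14041643e+00  5.75032662e-04  1.15550983e+00]
scene 1 [270.4 197.4] [(19, array([270.6, 196.9]), array([0.0202, 0.047 ]))]
scene -1 [263.9 164.8] [(4, array([268.8, 156.8]), array([-0.0451, -0.0659]))]
top 1 [283.6 174. ] []
top -1 [324.  190.7] [(18, array([322.2, 191.8]), array([-0.0239, -0.0436])), (4, array([317. , 198.8]), array([-0.0405, -0.0307]))]
```

```bash
python3 -m handwheel '{"grip":[0,0,0,0],"xyz":[[0,0,0.15],[0,0,0.1],[0,0,0.015],[0,0,0]],"yaw":[0,0,0,0]}' 80
python3 -m handwheel '{"grip":[0,0,0,0],"xyz":[[0,0,0.015],[0,0,0.015],[0,0,0],[0,0,0]],"yaw":[0,0,0,0]}' 80
```

```text
t: 41.18
ee_pos: [0.5679, -0.0106, 0.1576]
eef_rot: [3.141, -0.0, 1.154]
force: [0.8, 0.1, -2.8]
finger_gap: 0.0128
finger_force: 78.4
t: 41.68
ee_pos: [0.5676, -0.0106, 0.1513]
eef_rot: [3.141, -0.0, 1.154]
force: [0.4, 0.6, -2.1]
finger_gap: 0.0129
finger_force: 78.4
```

```bash
python3 -m handwheel '{"grip":[0,0,0,0],"xyz":[[0,0,0.015],[0,0,0.015],[0,0,0.01],[0,0,0]],"yaw":[0,0,0,0]}' 80
python3 -m handwheel '{"grip":[0,0,0,0],"xyz":[[0,0,0.012],[0,0,0.01],[0,0,0],[0,0,0]],"yaw":[0,0,0,0]}' 80
```

```text
t: 42.18
ee_pos: [0.5675, -0.0105, 0.1437]
eef_rot: [3.142, 0.0, 1.154]
force: [-3.3, 0.4, 3.1]
finger_gap: 0.013
finger_force: 79.6
t: 42.68
ee_pos: [0.5675, -0.0106, 0.1397]
eef_rot: [3.141, -0.0, 1.154]
force: [-3.7, -0.2, 6.8]
finger_gap: 0.0126
finger_force: 80.2
```

```bash
python3 -m handwheel '{"grip":[0,0,0,0,0],"xyz":[[0,0,0.01],[0,0,0.008],[0,0,0],[0,0,0],[0,0,0]],"yaw":[0,0,0,0,0]}' 100
```

```text
t: 43.3
ee_pos: [0.5675, -0.0105, 0.1366]
eef_rot: [3.141, -0.0, 1.154]
force: [-4.3, 0.3, 10.3]
finger_gap: 0.013
finger_force: 99.0
```

```bash
python3 -m handwheel '{"grip":[0,0,0],"xyz":[[0,0,0],[0,0,0],[0,0,0]],"yaw":[0.07,0.08,0]}' 100
python3 -c "
from h import *
print(r.observe()['moment'].round(2))"
python3 -m handwheel '{"grip":[0,0,0,0,0],"xyz":[[0,0,0],[0,0,0],[0,0,0],[0,0,0],[0,0,0]],"yaw":[0.08,0.08,0.08,0.08,0]}' 100
python3 -c "
from h import *
print(r.observe()['moment'].round(2))"
```

```text
t: 43.68
ee_pos: [0.5693, -0.0106, 0.1372]
eef_rot: [3.137, -0.003, 0.917]
force: [-1.5, 1.0, 9.4]
finger_gap: 0.0124
finger_force: 99.2
[-0.04  0.34 -0.24]
t: 44.3
ee_pos: [0.5696, -0.0107, 0.1372]
eef_rot: [3.139, -0.005, 0.415]
force: [-0.7, -0.8, 9.5]
finger_gap: 0.0124
finger_force: 99.1
[-0.1   0.36 -0.22]
```

```bash
python3 -m handwheel '{"grip":[0,0,0,0,0,0,0],"xyz":[[0,0,0],[0,0,0],[0,0,0],[0,0,0],[0,0,0],[0,0,0],[0,0,0]],"yaw":[0.08,0.08,0.08,0.08,0.08,0.02,0]}' 100
python3 -c "
from h import *
print(r.observe()['moment'].round(2))"
python3 -m handwheel '{"grip":[0,0,0,0],"xyz":[[0,0,0],[0,0,0],[0,0,0],[0,0,0]],"yaw":[0.015,0.015,0,0]}' 100
python3 - <<'E'
from h import *
o=r.observe();print(o['moment'].round(2),np.degrees(o["eef_rot"][2]))
z=o["ee_pos"][2]-.0407+.011; yw=o["eef_rot"][2]
E
```

```text
t: 45.18
ee_pos: [0.5697, -0.0107, 0.1373]
eef_rot: [-3.141, -0.006, -0.244]
force: [-0.5, 0.2, 10.0]
finger_gap: 0.0128
finger_force: 99.1
[0.   0.3  0.05]
t: 45.68
ee_pos: [0.5697, -0.0107, 0.1373]
eef_rot: [-3.14, -0.006, -0.291]
force: [-0.0, 0.6, 10.4]
finger_gap: 0.0126
finger_force: 99.1
[-0.    0.29  0.1 ] -16.658728671408163
```

```bash
python3 -m handwheel '{"grip":[0,0,0,0],"xyz":[[0,0,0],[0,0,0],[0,0,0],[0,0,0]],"yaw":[0.015,0.01,0,0]}' 100
python3 - <<'E'
from h import *
o=r.observe();print(o['moment'].round(2),np.degrees(o["eef_rot"][2]))
c=cam("scene");hv=cv2.cvtColor(c["image"],cv2.COLOR_BGR2HSV)
z=o["ee_pos"][2]-.0407+.014; yw=o["eef_rot"][2]
for s in(1,-1):
    u=proj(c,[o["ee_pos"][0]+s*.05*np.cos(yw),o["ee_pos"][1]+s*.05*np.sin(yw),z]);print(s,u.round(1))
grid(235,305,172,225)
E
```

```text
t: 46.18
ee_pos: [0.5696, -0.0111, 0.1373]
eef_rot: [-3.141, -0.006, -0.329]
force: [-0.2, -1.0, 10.2]
finger_gap: 0.013
finger_force: 99.2
[-0.18  0.36  0.29] -18.852399767463194
1 [245.8 207.1]
-1 [288.5 198.9]
172 33222222bbbbbbbbbbbbbb############232#####............2bbbbbbbbbbbbbbb
173 222222222.bbbbbbbbbb.2###########2333#####..............2bbbbbbbbbbb23
174 3222222222222....23333.##########222#####24...............44.444453544
175 33222222222222222344443##########2342####344.............7766666676777
176 433222222222222222344542#########44543###3667..........777787777777888
177 443322222222222222345553#########455542##47787.......7777777...7778888
178 4443322222222222334555542########355552##5777877....7777777.....788888
179 3344333222222223345544453########355552##57877777.7777777........88888
180 o.444433222223344554...43########255553##47777777777777............888
181 oo.4444332223444544.o..42#########55554##377777777777...............88
182 ooo.3444333334444.oo44442#########455542#377777777777................8
183 oooo.3444344444.o.4444443#########355552#4777777777777....
[... 2387 characters left out ...]
77776677775434444..888888
216 5555543233345666666666666666666677777666577777777777765434443367888888
217 5555554333333566666666666666667776655543367777777776554434443478888888
218 55555553333333456666666666666677644333..357777777765444334444578888.88
219 555555543333333345666666666666675..5oo.66677776665444434444455678....8
220 555554433333333333455666666666666677ooo7777766544444444444445556......
221 4554433333333333333334555566666667777oo66665444444444434444564.4......
222 o4543333333333333333333334445555555555444443344444444444444554........
223 oo443333333333333333333333333333333333333343344444444344344654........
224 ooo43333333333333333333333333333333333333333444434444343444543........
```

The lid is at its stop: the moment is rising and the tool is about 4.5° past the marks. It is pushed about 6 mm into the seal and gripped at 99 N. Handing in.

```bash
python3 -c "
from cell import close_job
print(close_job())"
```

```text
the job is handed in; nothing more can be done
None
```

I handed the job in after about 46 s of robot time; the hand-in gave no verdict. The beaker is empty and standing upright on the bench. The lid is pushed in, turned clockwise to its stop and still gripped. I saw balls on the jar floor but could not count all eight.

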